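Close up the plate heat exchanger and rack the gasket scrapers

ROBOT

A 7-joint arm with a two-finger parallel gripper is mounted at the origin on the work surface. World frame = base frame: x ahead of the robot, y to its left, z up, the work surface at z = 0. Lengths are in m, angles in rad, forces in N, time in s.
With the tool pointing down it reaches from about 0.4 to 0.85 m from the base axis. Payload 4.5 kg.
Tool frame: the origin (TCP) lies at the centre of the arm's flange, where the gripper is bolted on; the fingertips stand r.tcp_to_tips ahead of it and the grasp point (between the pads) lies 147 mm ahead of it (r.tcp_to_tips is the distance from the TCP to the fingertips, in m); x points along the fingers, y is the direction in which the jaws open and shut, and the axes are right-handed (so a half turn about x gives the same grasp; the last joint's range is limited). The gripper opens to 88 mm and grips with 3 to 60 N. Pads are 18 mm wide; open, the fingers measure 123 mm over their backs; the gripper's body (75 mm by 187 mm) begins 45 mm behind the grasp point.
Start: joints at [1.262, 0.689, -0.195, 1.565, 0.157, 0.902, -0.215], TCP at [0.21, -0.589, 0.405] pointing down, gripper open.
Joint ranges: [-3.01, 3.01], [-0.46, 2.08], [-1.47, 1.51], [0.13, 2.56], [-1, 4.14], [0.04, 2.09], [-2.66, 2.66]. Speed limits (rad/s): [2.57, 2.57, 3.14, 3.14, 3.14, 3.14, 3.14].

INTERFACE

Orientations are given as a unit quaternion [x, y, z, w].
In Python, from plant import r, eyes gives the robot as it stands.
- The arm moves only by the tool carry_out, never from a script. Its argument "targets" is text: rows parted by semicolons, each of 5 numbers parted by spaces: the opening, from 0 (shut) to 1 (fully open), then the shift along the tool's x, y, z in mm, then the turn about the tool's x in rad. A call has 1 to 20 rows; each row shifts and turns the commanded pose from where the row before left it, along the tool's axes as they then stand; what a row does not reach is not made up. A row lasts 1/12 s, in which the tool goes at most 41.7 mm and 7.16 degrees, less where a joint would pass 70% of its speed; a pose out of reach is approached as far as the arm can. A call is refused whole if a number of a shift passes 41.7 or a number of a turn 0.125, either way. A call with a gripper value outside its range is refused whole. The fingers move at their own pace and stop on an object; "force" is the grip in N (left out, the last holds). Time passes only in rows, so rows that do not move let the fingers close. It gives the time, the measured TCP pose, the force and the opening at its end, in the units of the state.
- r.get_state(): the state, without advancing time (a new reading comes with each control period).
- eyes.snapshot(name): name is "scene" or "top" or "wrist"; returns (picture, depth): 420x560x3 uint8, blue, green, red; 420x560 float32, m along the optical axis (not along the pixel's ray), 0 where there is no reading.
- eyes.camera_params(name): a dict with "intrinsics" (3x3 intrinsics, pixels), "rvec" (rotation vector, rad) and "tvec" (3), from world to camera coordinates, as OpenCV has them; the wrist camera has in their place "T_tool_cam" (4x4, takes a point from camera to tool coordinates, whose origin is the TCP and whose axes are the tool frame's). Camera axes: x right, y down, z forward; pixel columns grow to the right and rows downward; lengths in m; the calibration is good to about 2 mm. A picture is of the moment at which its call begins: read the wrist's pose just before it. camera_params takes no time and is no camera call.
- r.finish_job(): hands the job in, once; it reports no verdict.
The state is a dict: "clock": time; "q": joint angles; "qd": joint speeds; "joint_torque": joint torques, N m; "tool_pos": TCP position; "eef_rot": TCP orientation; "contact_force": force on the tool from outside, world axes, zero at the start; "moment": the same for the moment, N m; "opening": opening from 0.0 (shut) to 1.0 (fully open).
Only numpy, scipy, OpenCV 4.12 (cv2) and the standard library are available. Lean on these libraries where they do the work, as an engineer would, in place of code of your own. Each camera call takes 0.05 s, during which the arm holds its last target.

TASK

The heat-exchanger plates are cleaned: close the exchanger up and clear away the tools. Thread every loose plate cassette over the two guide bars so that they lie flat and square on the pack, then lower the pressure plate over the bars on top of them, handle up; put every gasket scraper that lies on the bench blade first into a slot of its own in the slanted wooden rack, pushed fully home. Leave the tin, the bolt box and the ball valve where they are; if something slips or gets knocked aside, put it right.

Things in the scene. Friction and masses are not known exactly. Their poses are not given: they have to be found in the camera images.
- frame: fixed: the exchanger's blue frame plate (206 x 92 mm, top 40 mm above the bench) lying on two wooden battens, with the first part of the silver plate pack (150 x 56 mm, black gasket lines) already on it and two steel guide bars standing up at its ends. Origin on the bench under its centre, own x along its length, z up
- pack_top (a point): centre of the top of the fixed pack, 80 mm above the bench; the next cassette's underside goes here
- bar1_tip (a point): tip of one upright guide bar, at x = +68 mm, y = 0 in the frame's own axes, 152 mm above the bench. The bar is 10 mm in diameter up to 138 mm, then tapers to 3.6 mm at the tip
- bar2_tip (a point): tip of the other guide bar, at x = -68 mm, the same
- cassette1: loose plate cassette (may be absent), silver with black gasket lines, 150 x 56 x 10 mm, about 0.16 kg. Origin at its centre, 5 mm above its underside, own x along its length, z its normal; alike either way up and round. An open notch in each end, 16 mm wide, floor at x = +60 and -60 mm, fits round a guide bar with 3 mm to spare. Starts flat on the bench; grip across the 56 mm width
- cassette2: as cassette1
- cassette3: as cassette1
- pressure_plate: loose blue end plate, 180 x 78 x 12 mm, about 0.6 kg, with the same end notches (16 mm wide, floors at x = +60 and -60 mm). Origin at the centre of its underside, own x along its length, z up. Steel bar handle on top, along x: 100 mm long, 18 mm wide, 16 mm high, centred 50 mm above the underside, on two posts at x = +43 and -43 mm. Starts flat on the bench, handle up
- scraper1: loose gasket scraper (may be absent), 0.13 kg: dark wooden handle 100 mm long (own x -50 to +50), 26 wide (y), 20 thick (z); in its middle plane a flat steel blade 2.5 mm thick, 28 mm wide from x = 50 to 70 and 45 mm wide from 70 to 120. Origin at the middle of the handle, x towards the blade, z the blade's normal; alike either way up. Starts flat on the bench, origin 10 mm up
- scraper2: as scraper1
- scraper3: as scraper1
- scraper1_tip (a point): middle of scraper1's blade edge, 120 mm from the origin along its x
- scraper2_tip (a point): same of scraper2
- scraper3_tip (a point): same of scraper3
- rack: fixed slanted plywood scraper rack, 218 mm wide (own y), 140 mm deep, 86 mm high. Origin on the bench under its centre, own +x to the side of the slots' mouths, z up. Three slots, mouths looking to +x and 30 degrees up: a scraper goes in along own (-0.866, 0, -0.5), its blade's normal along (-0.5, 0, 0.866). The front face round the mouths is 29 mm high and square to the slots
- slot1 (a point): centre of one slot's mouth, in the front face, at (23, -68, 73) mm in the rack's frame; oriented as the rack. The slot is 54 mm wide, 9 mm high, 85 mm deep. Fully home, the handle's end touches the face with 70 mm of blade inside; a scraper let go stays in, drooping up to 5 degrees
- slot2 (a point): the middle slot's mouth, the same, at (23, 0, 73) mm in the rack's frame
- slot3 (a point): the third slot's mouth, the same, at (23, 68, 73) mm in the rack's frame
- adhesive_tin: bystander: a tin, 64 mm across, 85 mm tall, on the bench, origin at the centre of its underside
- bolt_box: bystander: open cardboard box of bolts, 120 x 90 x 55 mm, origin at the centre of its underside
- ball_valve: bystander: brass ball valve, 75 mm long, 65 mm high, origin at the centre of its underside

How it is judged:
By the outcome, as a careful person would: the job done as asked, in the order asked, and still so for the second after the job is handed in, with the robot touching nothing.
Of cassette1, cassette2, cassette3 only 2 to 3 are there at a start; the rules pass over those that are not, and their reading is None.
Of scraper1, scraper2, scraper3 only 2 to 3 are there at a start; the rules pass over those that are not, and their reading is None.
At some moment in a run one of scraper1, scraper2, scraper3, cassette1, cassette2, cassette3 may be knocked a few centimetres aside while the robot is not near it.
Once in a run the grip may slacken for a moment while it holds something.
It also fails if it takes over 210 s, if anything falls off the work surface, if the arm or the gripper's body presses on something with over 40 N, if the wrist force passes 120 N, or if a joint passes its speed limit or range.

## Working session

There is one attempt and no reset: what is moved stays moved. The work goes in short steps, Python scripts to look and compute and a tool call to move; the robot and the scene stay as the last step left them, time stands still between calls to the robot, and variables do not carry over. Pictures are saved under pics/ and viewed, and the job is handed in when it is done.

Besides the shell and the picture viewer there is one more tool, called after "Emit:" as name(argument=value, ...), one argument or row to a line, values as JSON. carry_out: Moves the arm, as the interface text tells. Its arguments: {"type":"object","properties":{"targets":{"type":"string"},"force":{"type":"number"}},"required":["targets"]}

```bash
ls; mkdir -p pics; cat > h.py <<'E'
import numpy as np, cv2
from scipy.spatial.transform import Rotation as R
from plant import r, eyes
def cam(n):
    p=eyes.camera_params(n)
    K=np.array(p["intrinsics"])
    if "T_tool_cam" in p:
        s=r.get_state(); T=np.eye(4); T[:3,:3]=R.from_quat(s["eef_rot"]).as_matrix(); T[:3,3]=s["tool_pos"]
        M=T@np.array(p["T_tool_cam"]); return K,M[:3,:3],M[:3,3]
    Rm=cv2.Rodrigues(np.array(p["rvec"],float))[0]; t=np.array(p["tvec"],float).ravel()
    return K,Rm.T,-Rm.T@t   # cam->world, centre
def ray(c,uv,z):
    K,Rw,o=c; uv=np.atleast_2d(np.array(uv,float))
    d=(Rw@(np.linalg.inv(K)@np.c_[uv,np.ones(len(uv))].T)).T
    s=(z-o[2])/d[:,2]; return o+d*s[:,None]
def cloud(c,depth):
    K,Rw,o=c; h,w=depth.shape; u,v=np.meshgrid(np.arange(w),np.arange(h))
    p=np.stack([(u-K[0,2])/K[0,0]*depth,(v-K[1,2])/K[1,1]*depth,depth],-1)
    P=p@Rw.T+o; P[depth<=0]=np.nan; return P
def proj(c,P):
    K,Rw,o=c; q=(np.atleast_2d(P)-o)@Rw; q=q@K.T; return q[:,:2]/q[:,2:]
E
python3 - <<'E'
from h import *
s=r.get_state(); print({k:np.round(v,3) for k,v in s.items()}, r.tcp_to_tips)
for n in ["scene","top","wrist"]:
    c=cam(n); im,d=eyes.snapshot(n); cv2.imwrite(f"pics/{n}0.png",im); np.savez(f"{n}0.npz",im=im,d=d,K=c[0],R=c[1],o=c[2]); print(n,c[0].round(1).tolist(),c[1].round(3).tolist(),c[2].round(3))
E
```

```text
pics
{'clock': np.float64(0.0), 'q': array([ 1.262,  0.69 , -0.195,  1.566,  0.157,  0.903, -0.215]), 'qd': array([ 0.   ,  0.001, -0.   , -0.001,  0.   ,  0.002, -0.001]), 'joint_torque': array([ 0.0000e+00, -5.2757e+01, -1.2670e+00, -1.5343e+01, -5.2000e-02,
        7.0000e-03,  0.0000e+00]), 'tool_pos': array([ 0.21 , -0.588,  0.404]), 'eef_rot': array([-0.697, -0.121,  0.697, -0.12 ]), 'contact_force': array([ 0.51 , -0.017,  0.221]), 'moment': array([ 0.009, -0.03 ,  0.031]), 'opening': np.float64(0.995)} 0.166
scene [[456.3, 0.0, 285.3], [0.0, 456.3, 211.9], [0.0, 0.0, 1.0]] [[-0.606, 0.576, -0.549], [0.796, 0.432, -0.424], [-0.007, -0.693, -0.72]] [1.336 0.564 1.111]
top [[472.7, 0.0, 274.7], [0.0, 472.7, 210.3], [0.0, 0.0, 1.0]] [[0.023, -0.987, 0.157], [-1.0, -0.023, -0.001], [0.005, -0.157, -0.988]] [ 0.369 -0.026  1.342]
wrist [[329.7, 0.0, 280.0], [0.0, 329.7, 211.9], [0.0, 0.0, 1.0]] [[0.336, -0.902, -0.271], [-0.942, -0.323, -0.096], [-0.001, 0.287, -0.958]] [ 0.28  -0.564  0.385]
```

View pics/scene0.png

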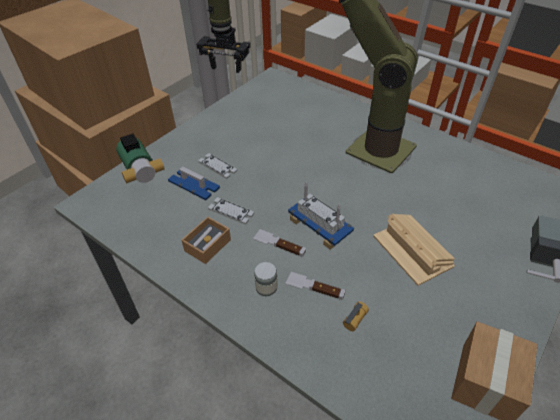

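View pics/top0.png

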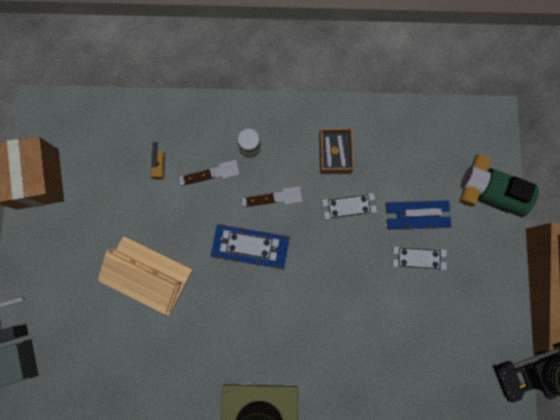

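View pics/wrist0.png

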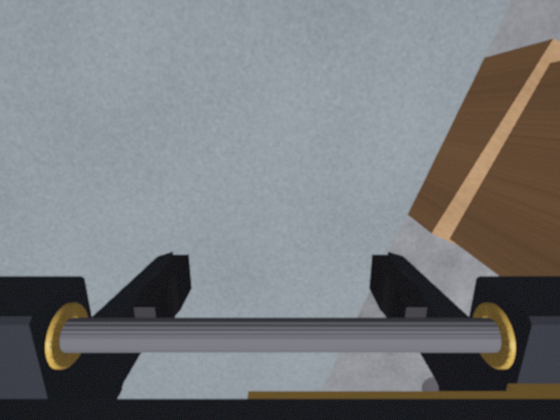

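```bash
python3 - <<'E'
from h import *
z=np.load("top0.npz"); im=z["im"]; c=(z["K"],z["R"],z["o"]); P=cloud(c,z["d"])
cv2.imwrite("pics/topz.png",cv2.resize(im[90:320,90:470],None,fx=2.1,fy=2.1,interpolation=cv2.INTER_CUBIC))
hsv=cv2.cvtColor(im,cv2.COLOR_BGR2HSV)
Z=P[:,:,2]
print("bench z",np.nanmedian(Z[280:330,300:380]))
m=((Z>0.004)&(Z<0.3)).astype(np.uint8); m[:90]=0; m[380:]=0
n,l,st,ce=cv2.connectedComponentsWithStats(m)
for i in range(1,n):
    if st[i,4]<40: continue
    ys,xs=np.where(l==i); q=P[ys,xs]
    rect=cv2.minAreaRect(q[:,:2].astype(np.float32)*1000)
    print(ce[i].round(),st[i,4],"z max/med",np.nanmax(q[:,2]).round(3),np.nanmedian(q[:,2]).round(3),"mean",np.nanmean(q,0).round(3),"rect",np.round(rect[0]),np.round(rect[1]),round(rect[2],1))
E
```

```text
bench z -0.000571628655573031
[336. 151.] 1531 z max/med 0.062 0.031 mean [ 0.753 -0.199  0.034] rect [ 763. -204.] [142. 104.] 2.3
[249. 143.] 544 z max/med 0.091 0.082 mean [0.758 0.048 0.071] rect [768.  46.] [63. 75.] 30.1
[ 29. 174.] 4005 z max/med 0.129 0.118 mean [0.651 0.633 0.099] rect [666. 662.] [183. 144.] 11.8
[157. 162.] 433 z max/med 0.07 0.037 mean [0.705 0.309 0.041] rect [717. 317.] [111.  48.] 0.4
[497. 189.] 2923 z max/med 0.135 0.086 mean [ 0.642 -0.628  0.087] rect [ 651. -653.] [203. 143.] 74.1
[211. 173.] 693 z max/med 0.026 0.014 mean [0.683 0.158 0.015] rect [684. 167.] [ 51. 178.] 15.4
[274. 198.] 689 z max/med 0.028 0.014 mean [ 0.617 -0.026  0.014] rect [617. -19.] [ 51. 174.] 11.7
[348. 206.] 950 z max/med 0.02 0.009 mean [ 0.598 -0.239  0.009] rect [ 598. -240.] [ 61. 152.] 7.2
[418. 215.] 1633 z max/med 0.064 0.012 mean [ 0.576 -0.435  0.018] rect [ 579. -438.] [ 84. 184.] 2.3
[249. 247.] 2573 z max/med 0.152 0.044 mean [0.472 0.038 0.058] rect [477.  40.] [215. 109.] 82.9
[144. 275.] 4193 z max/med 0.091 0.053 mean [0.389 0.323 0.047] rect [392. 339.] [246. 149.] 66.9
[419. 258.] 983 z max/med 0.018 0.009 mean [ 0.454 -0.437  0.009] rect [ 456. -438.] [154.  61.] 88.0
[ 11. 302.] 104 z max/med 0.08 0.074 mean [0.311 0.662 0.067] rect [313. 674.] [23. 91.] 11.5
[ 12. 332.] 378 z max/med 0.127 0.111 mean [0.235 0.633 0.099] rect [236. 669.] [57. 97.] 19.8
[ 17. 361.] 1274 z max/med 0.117 0.106 mean [0.163 0.619 0.086] rect [166. 631.] [118.  72.] 32.9
```

```bash
python3 - <<'E'
from h import *
s=r.get_state(); print(R.from_quat(s["eef_rot"]).as_matrix().round(3)); print(np.array(eyes.camera_params("wrist")["T_tool_cam"]).round(3))
E
```

```text
[[-0.001  0.336 -0.942]
 [ 0.001 -0.942 -0.336]
 [-1.    -0.001  0.   ]]
[[-0.001 -0.287  0.958  0.019]
 [ 1.     0.     0.001  0.001]
 [-0.     0.958  0.287 -0.074]
 [ 0.     0.     0.     1.   ]]
```

View pics/topz.png

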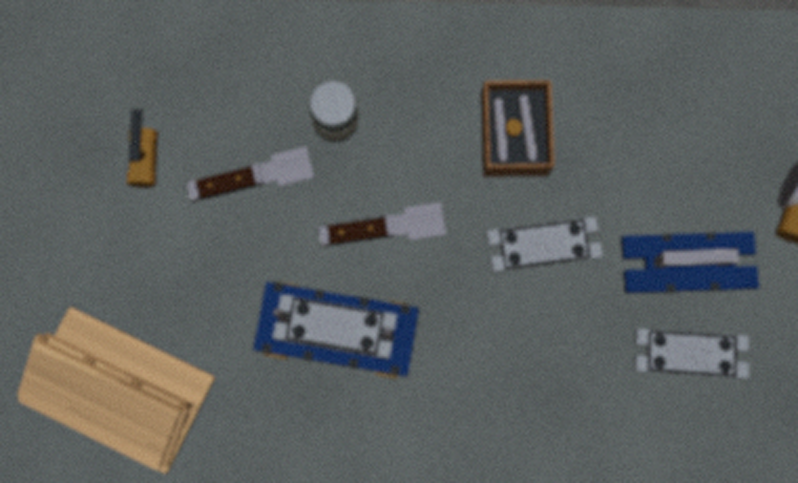

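```bash
python3 - <<'E'
from h import *
z=np.load("top0.npz"); im=z["im"]; c=(z["K"],z["R"],z["o"]); P=cloud(c,z["d"])
Z=P[:,:,2]
for v in range(236,318,5): print(v," ".join("%3d"%(Z[v,u]*1000) if Z[v,u]==Z[v,u] else "nan" for u in range(96,196,4)))
z=np.load("scene0.npz"); cv2.imwrite("pics/scz.png",cv2.resize(z["im"][190:300,280:470],None,fx=4,fy=4,interpolation=cv2.INTER_CUBIC))
E
```

```text
236 nan   2   0   1  -3   0   0  -3  -1  -3   0   4  -2   0   2   1  -2   1  -1   4   0   0   0   1   4
241   3  -2   0  -3   1  -3   7   8  12  11  -1  -4   1   0   3  -3  -3   4   0   3  -1   0  -4   0   2
246   1   4   1   3  -6   2   9  12  14  10   8  13   0   0   1   0   1  -6  -2   1   0   0   0  -3   0
251   1  -5   1  74  68  66  16  10  10  11  11  15  14  10  13   4  -1   1  -4  -1   2  -1  -2  -1   1
256   1  -6   0  79  80  76  63  65  63  17  12   6  14  14   9  13  10   8  -1   4  -6   4   3   0  -1
261  -1  -3  70  71  76  79  82  84  79  74  64  13  15  13  16   9  10  10   9  14   5  -4   0   2   2
266   0  -1  67  66  70  76  73  76  79  86  81  67  67  65  15  11  11   8  14  15  10   8  10  -3  -2
271  -3  38  57  61  65  68  68  70  74  81  79  80  85  79  68  66  13  12  13   9  10  10  14   9   4
276   2  47  43  53  58  56  58  61  64  68  66  70  73  77  85  85  67  67  66  11  10   9  11  10  -1
281   0  36  39  48  43  55  54  50  59  60  69  70  69  72  75  81  83  82  81  69  64   6  12   0  -1
286  -2   0   2   0  43  46  42  51  51  55  57  58  62  70  67  71  75  76  79  84  71  12   3   2   4
291   0   1   0   0  -8   0  40  41  49  50  53  52  54  58  59  61  69  72  71  79  66  12   0   0  -3
296   0  -1  -2  -2   3   3   0   2  -3  40  41  43  50  53  55  53  62  61  67  57   7   2  -1   3   0
301  -2   2  -2   3   0   2   3   0  -2   2   2  43  42  44  48  52  48  56  58  47   2   5   0   3  -1
306   3   1  -2   0   1  -1  -2   2   5   0   1  -3   6   1  39  43  49  52  41  10   0   0   0   2  -2
311   5  -2  -2   1 nan  -3   0   0   2 nan   0   3   0   3   2   3  42  40  34   0   0   4   3  -2   0
316   0  -5  -1  -2   4   1  -1   0   3  -2   0   0   2   3   0  -4   0  -1  -1   0   5   2   0  -3   2
```

View pics/scz.png

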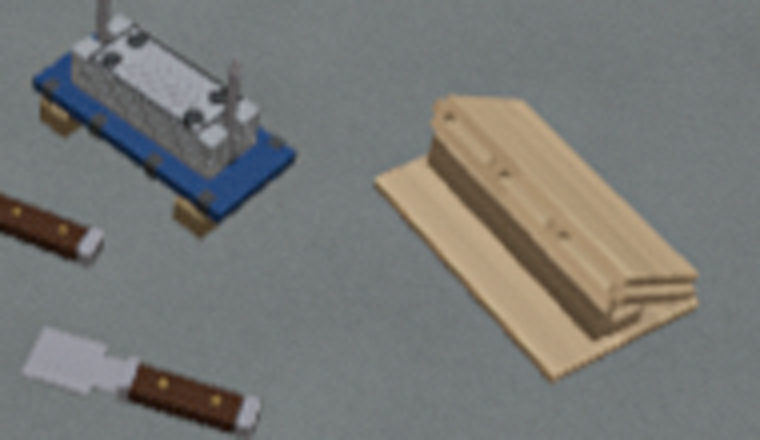

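Emit:
carry_out(
  targets="1 0 0 0 -0.1173;1 0 0 0 -0.1173;1 0 0 0 -0.1173;1 0 0 0 -0.1173;1 0 0 0 -0.1173;1 0 0 0 -0.1173;1 0 0 0 -0.1173;1 0 0 0 -0.1173;1 0 0 0 -0.1173;1 0 0 0 -0.1173;1 0 26.3 -18.3 0;1 0 26.3 -18.3 0;1 0 26.3 -18.3 0;1 0 26.3 -18.3 0;1 0 26.3 -18.3 0;1 0 26.3 -18.3 0;1 0 26.3 -18.3 0;1 0 26.3 -18.3 0;1 0 26.3 -18.3 0;1 0 0 0 0",
  force=40,
)

```text
clock: 1.82
tool_pos: [0.462, -0.4311, 0.4051]
eef_rot: [0.514, 0.488, -0.508, 0.489]
contact_force: [0.8, 0.9, 1.0]
opening: 0.999
```

```bash
cat >> h.py <<'E'
def pose():
    s=r.get_state(); M=R.from_quat(s["eef_rot"]).as_matrix(); return np.array(s["tool_pos"]),M,np.degrees(np.arctan2(M[1,1],M[0,1]))
def look(tag,n="wrist"):
    c=cam(n); im,d=eyes.snapshot(n); cv2.imwrite(f"pics/{tag}.png",im); np.savez(f"{tag}.npz",im=im,d=d,K=c[0],R=c[1],o=c[2]); return c,im,d
def load(tag):
    z=np.load(tag+".npz"); return (z["K"],z["R"],z["o"]),z["im"],z["d"]
def go(x,y,zg,a):
    """grasp point target (m), jaw dir a deg -> turn, then tool shifts mm after turning"""
    p,M,a0=pose(); t=np.array([x,y,zg+0.147])-p; th=-(a-a0); th=(th+180)%360-180
    ar=np.radians(a); ty=np.array([np.cos(ar),np.sin(ar),0]); tz=np.array([np.sin(ar),-np.cos(ar),0])
    print("turn rad %.4f (%.1f rows)  then x %.1f y %.1f z %.1f mm  (world %s)"%(np.radians(th),abs(np.radians(th))/.125,-t[2]*1e3,t@ty*1e3,t@tz*1e3,(t*1e3).round(1)))
E
python3 - <<'E'
from h import *
print(pose()[0],pose()[2],r.get_state()["clock"],r.get_state()["q"].round(2)); look("w1")
E
```

```text
[ 0.46195355 -0.43114997  0.40506567] -2.5494234580582766 1.8167 [ 0.95  0.73 -0.51  1.53  0.39  0.98  0.29]
```

View pics/w1.png

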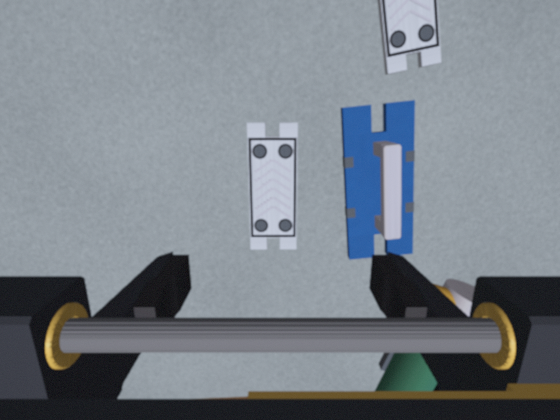

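```bash
cat >> h.py <<'E'
def cassette(c,im,d,near,ztop=0.010,lo=150):
    """bright low-saturation blob near world xy -> centre, axis deg (mod 180), size"""
    hsv=cv2.cvtColor(im,cv2.COLOR_BGR2HSV)
    P=cloud(c,d)
    m=((np.abs(P[:,:,2]-ztop)<0.006)&(np.hypot(P[:,:,0]-near[0],P[:,:,1]-near[1])<0.1)&~((hsv[:,:,1]>130)&(hsv[:,:,0]>100))).astype(np.uint8)
    m=cv2.morphologyEx(m,cv2.MORPH_OPEN,np.ones((3,3)))
    n,l,st,ce=cv2.connectedComponentsWithStats(m); i=1+np.argmax(st[1:,4])
    ys,xs=np.where(l==i); q=ray(c,np.c_[xs,ys],ztop)[:,:2]*1000
    (cx,cy),(w,h),ang=cv2.minAreaRect(q.astype(np.float32))
    if w<h: ang+=90; w,h=h,w
    return cx/1000,cy/1000,ang%180,w,h
E
python3 - <<'E'
from h import *
c,im,d=load("w1"); hsv=cv2.cvtColor(im,cv2.COLOR_BGR2HSV)
print(hsv[187,272],hsv[60,100],hsv[130,257], d[187,272],d[60,100])
r_=cassette(c,im,d,(0.456,-0.437)); print(np.round(r_,3))
# bright mask
m=cv2.inRange(hsv,(0,0,150),(179,40,255)); 
cs,_=cv2.findContours(m,cv2.RETR_EXTERNAL,cv2.CHAIN_APPROX_NONE)
for k in cs:
    if cv2.contourArea(k)>500: print(np.round(k[:,0].mean(0)),cv2.contourArea(k),np.round(cv2.minAreaRect(ray(c,k[:,0],0.01)[:,:2].astype(np.float32)*1000)[0]),cv2.minAreaRect(ray(c,k[:,0],0.01)[:,:2].astype(np.float32)*1000)[1:])
E
```

```text
[113  24 211] [105  25 164] [110  25 213] 0.38334033 0.3519878
[  0.455  -0.44   87.59  149.597  56.076]
[253. 374.] 9947.0 [ 410. -703.] ((76.35161590576172, 371.6456604003906), 87.18538665771484)
[389. 202.] 1636.0 [ 591. -461.] ((30.38222885131836, 132.1671142578125), 2.1451940536499023)
[410.  27.] 1787.0 [ 605. -273.] ((48.58070755004883, 49.8570442199707), 8.982322692871094)
[305. 146.] 146522.5 [ 466. -430.] ((364.00860595703125, 703.9855346679688), 87.5721435546875)
```

```bash
python3 - <<'E'
from h import *
go(0.455,-0.440,0.021,-2.4)
E
```

```text
turn rad -0.0057 (0.0 rows)  then x 236.7 y -3.8 z 6.5 mm  (world [  -4.1   -6.3 -236.7])
```

Emit:
carry_out(
  targets="1 30 -3.8 6.5 -0.0057;1 35 0 0 0;1 35 0 0 0;1 35 0 0 0;1 35 0 0 0;1 35 0 0 0;1 20 0 0 0;1 11.7 0 0 0;1 0 0 0 0;0 0 0 0 0;0 0 0 0 0;0 0 0 0 0;0 0 0 0 0;0 0 0 0 0;0 0 0 0 0;0 0 0 0 0",
  force=40,
)

```text
clock: 3.2
tool_pos: [0.4516, -0.4437, 0.1683]
eef_rot: [0.512, 0.487, -0.512, 0.488]
contact_force: [-0.2, -0.4, 1.4]
opening: 0.63
```

Emit:
carry_out(
  targets="0 -20 0 0 0;0 -36 0 0 0;0 -36 0 0 0;0 -24 0 -25 0;0 -24 10.1 -30 0;0 -24 10.1 -30 0;0 -24 10.1 -30 0;0 -24 10.1 -30 0;0 -24 10.1 -30 0;0 -24 10.1 -30 0;0 -24 10.1 -30 0;0 -24 10.1 -30 0;0 -24 10.1 -30 0;0 0 10.1 -30 0;0 0 10.1 -30 0;0 0 10.1 -30 0;0 0 10.1 -20 0;0 0 10.1 -15 0.12;0 0 0 0 0;0 0 0 0 0",
)

```text
clock: 4.87
tool_pos: [0.6131, -0.03, 0.4994]
eef_rot: [-0.539, -0.457, 0.54, -0.457]
contact_force: [0.2, -1.4, -1.8]
opening: 0.629
```

Emit:
carry_out(
  targets="0 0 0 0 0;0 0 0 0 0;0 0 0 0 0",
)

```text
clock: 5.12
tool_pos: [0.6128, -0.0324, 0.4999]
eef_rot: [-0.54, -0.455, 0.541, -0.456]
contact_force: [1.4, 0.6, -1.3]
opening: 0.629
```

```bash
python3 - <<'E'
from h import *
s=r.get_state();print(pose()[0],pose()[2],s["qd"].round(3),s["contact_force"]); look("w2")
E
```

```text
[ 0.61283158 -0.03242649  0.49991904] -9.783580256059974 [-0.002 -0.002 -0.005 -0.003 -0.003 -0.003 -0.007] [ 1.44952456  0.61723748 -1.33371187]
```

View pics/w2.png

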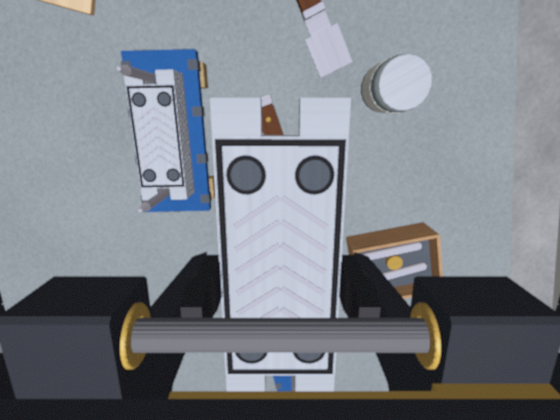

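```bash
python3 - <<'E'
from h import *
c,im,d=load("w2")
cv2.imwrite("pics/w2z.png",cv2.resize(im[40:220,100:230],None,fx=3.3,fy=3.3,interpolation=cv2.INTER_CUBIC))
cv2.imwrite("pics/w2y.png",cv2.resize(im[80:400,190:370],None,fx=1.8,fy=1.8,interpolation=cv2.INTER_CUBIC))
P=cloud(c,d)
ok=(P[:,:,2]>0.12)&(P[:,:,2]<0.17)&(np.arange(560)[None]<200)
ys,xs=np.where(ok); print(len(xs)); 
for y,x in list(zip(ys,xs))[::3]: print(x,y,P[y,x].round(4))
E
```

```text
353
124 64 [0.4857 0.1094 0.1371]
122 65 [0.4871 0.1071 0.1458]
125 65 [0.4881 0.1075 0.1415]
128 65 [0.4882 0.1084 0.1345]
119 66 [0.4867 0.1055 0.152 ]
122 66 [0.4878 0.1058 0.1479]
125 66 [0.4887 0.1062 0.1435]
128 66 [0.4896 0.1067 0.1387]
131 66 [0.4882 0.1083 0.1279]
118 67 [0.4853 0.105  0.1515]
121 67 [0.4877 0.1047 0.1506]
124 67 [0.4888 0.105  0.1465]
127 67 [0.4892 0.1056 0.1408]
130 67 [0.4901 0.106  0.136 ]
133 67 [0.4888 0.1076 0.1252]
117 68 [0.4843 0.1042 0.1517]
120 68 [0.4868 0.1039 0.1513]
123 68 [0.4877 0.1043 0.1468]
126 68 [0.4887 0.1046 0.1426]
129 68 [0.4898 0.1049 0.1382]
132 68 [0.4904 0.1055 0.1324]
135 68 [0.4892 0.107  0.1219]
119 69 [0.4862 0.1029 0.1527]
122 69 [0.4875 0.1031 0.1492]
125 69 [0.4887 0.1034 0.1455]
128 69 [0.4902 0.1035 0.1423]
131 69 [0.4906 0.1041 0.1361]
134 69 [0.4901 0.1053 0.1273]
118 70 [0.4848 0.1024 0.152 ]
121 70 [0.4865 0.1024 0.1497]
124 70 [0.4879 0.1025 0.1465]
127 70 [0.4893 0.1027 0.1429]
130 70 [0.4902 0.1031 0.1381]
133 70 [0.49   0.104  0.1305]
136 70 [0.491  0.1044 0.1254]
120 71 [0.4845 0.1021 0.1476]
123 71 [0.4871 0
[... 1951 characters left out ...]
656 -0.0278  0.147 ]
144 206 [ 0.4678 -0.0287  0.145 ]
147 206 [ 0.4694 -0.0299  0.1419]
150 206 [ 0.4702 -0.0316  0.1366]
139 207 [ 0.4644 -0.028   0.1496]
142 207 [ 0.4673 -0.0286  0.1492]
145 207 [ 0.4684 -0.03    0.1448]
148 207 [ 0.4694 -0.0315  0.1403]
151 207 [ 0.4692 -0.0337  0.1326]
141 208 [ 0.4674 -0.0288  0.1521]
144 208 [ 0.4685 -0.0302  0.148 ]
147 208 [ 0.4694 -0.0318  0.1431]
150 208 [ 0.4677 -0.0346  0.1324]
140 209 [ 0.4666 -0.0295  0.1533]
143 209 [ 0.4679 -0.0308  0.1494]
146 209 [ 0.4689 -0.0323  0.145 ]
138 210 [ 0.4635 -0.0305  0.1517]
141 210 [ 0.4671 -0.0308  0.1528]
144 210 [ 0.4673 -0.0326  0.1467]
147 210 [ 0.466  -0.0352  0.1373]
141 211 [ 0.4663 -0.0321  0.1517]
```

View pics/w2z.png

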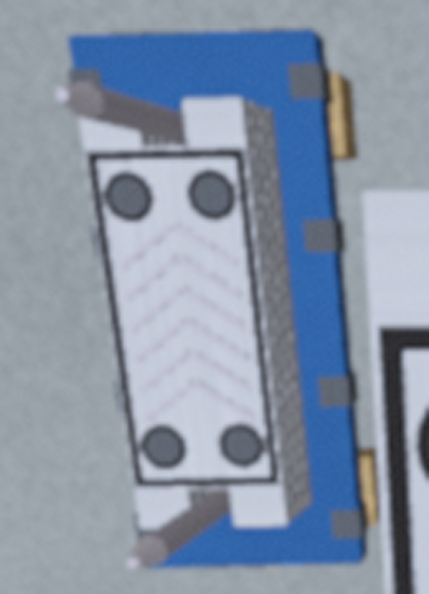

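View pics/w2y.png

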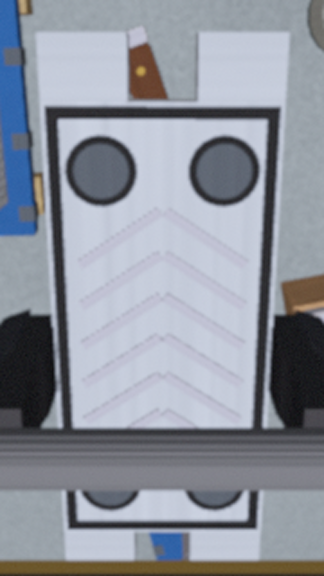

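```bash
cat >> h.py <<'E'
def held(c,im,d,zmin,zmax,vmax=255):
    P=cloud(c,d); m=(P[:,:,2]>zmin)&(P[:,:,2]<zmax); m[vmax:]=0; m[:,:190]=0;m[:,375:]=0
    ys,xs=np.where(m); q=P[ys,xs]; A=np.c_[q[:,:2]-q[:,:2].mean(0),np.ones(len(q))]; co=np.linalg.lstsq(A,q[:,2],rcond=None)[0]
    return m,q,co
E
python3 - <<'E'
from h import *
c,im,d=load("w2")
p,M,a=np.array([0.61283,-0.03243,0.49992]),None,-9.78
t=ray(c,[(119,68.8),(140.3,210.6)],.152); print("tips",t.round(4),"dist",np.linalg.norm(t[0]-t[1]),"mid",t.mean(0),"ax",np.degrees(np.arctan2(*(t[0]-t[1])[[1,0]])))
print("pack",np.round(cassette(c,im,d,t.mean(0)[:2],ztop=.08),4))
P=cloud(c,d); print("cassette z samples",[P[v,u].round(4).tolist() for v,u in [(105,230),(105,330),(200,280),(240,240),(240,320),(380,240),(380,320),(270,280)]])
m,q,co=held(c,im,d,.33,.40); print(len(q),co,q.mean(0))
zt=np.median(q[:,2])
# edges: top end
up=ray(c,[(210,98),(248,98),(301,98),(350,98)],zt); print(up.round(4))
E
```

```text
tips [[ 0.486   0.1032  0.152 ]
 [ 0.4658 -0.0315  0.152 ]] dist 0.13618011955685205 mid [0.47590543 0.03588738 0.152     ] ax 81.48174408823495
pack [4.763000e-01 3.690000e-02 8.151200e+01 1.497971e+02 5.795450e+01]
cassette z samples [[0.6065, 0.0463, 0.3428], [0.6456, 0.0396, 0.3429], [0.6194, 0.0043, 0.3422], [0.5987, -0.0107, 0.3429], [0.634, -0.0169, 0.3425], [0.5827, -0.0871, 0.3421], [0.6235, -0.0935, 0.3427], [0.6137, -0.0289, 0.3416]]
19444 [-0.00314079 -0.0032015   0.34217686] [0.6206736  0.01307283 0.34217686]
[[0.5991 0.0502 0.3422]
 [0.614  0.0477 0.3422]
 [0.6347 0.0441 0.3422]
 [0.6539 0.0408 0.3422]]
```

```bash
python3 - <<'E'
from h import *
go(0.4754,0.0323,0.343-.147,-8.5)
E
```

```text
turn rad -0.0223 (0.2 rows)  then x 157.0 y -145.5 z -43.5 mm  (world [-137.5   64.5 -157. ])
```

Emit:
carry_out(
  targets="0 0 0 0 -0.0223;0 0 -24.3 -7.3 0;0 0 -24.3 -7.3 0;0 0 -24.3 -7.3 0;0 0 -24.3 -7.3 0;0 20 -24.3 -7.3 0;0 25 -24 -7 0;0 28 0 0 0;0 28 0 0 0;0 28 0 0 0;0 20 0 0 0;0 8 0 0 0;0 0 0 0 0;0 0 0 0 0;0 0 0 0 0;0 0 0 0 0;0 0 0 0 0",
)

```text
clock: 6.58
tool_pos: [0.4761, 0.0334, 0.3441]
eef_rot: [0.536, 0.461, -0.535, 0.462]
contact_force: [-1.3, 0.2, -0.8]
opening: 0.629
```

```bash
python3 - <<'E'
from h import *
s=r.get_state();print(pose()[0],pose()[2],s["qd"].round(3),s["contact_force"]); look("w3")
go(0.4754,0.0323,0.2477-.147,-8.5)
E
```

```text
[0.47607192 0.03337307 0.34406519] -8.436142047111636 [-0.001  0.005  0.002  0.006 -0.    -0.    -0.001] [-1.30322494  0.19179555 -0.77256432]
turn rad 0.0013 (0.0 rows)  then x 96.2 y -0.4 z 1.1 mm  (world [ -0.6  -1.1 -96.2])
```

View pics/w3.png

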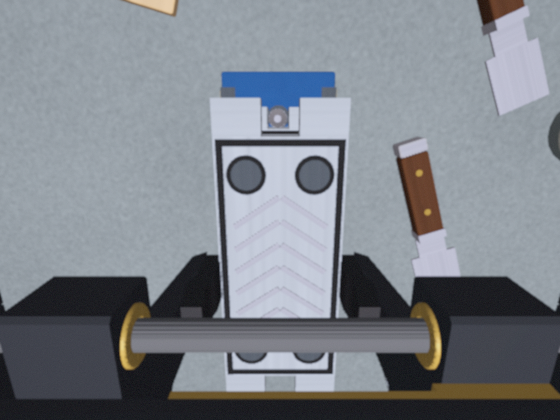

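Emit:
carry_out(
  targets="0 10 -1 1 0;0 15 0 0 0;0 15 0 0 0;0 15 0 0 0;0 15 0 0 0;0 12 0 0 0;0 0 0 0 0;0 0 0 0 0",
)

```text
clock: 7.3
tool_pos: [0.4746, 0.0327, 0.2611]
eef_rot: [-0.535, -0.462, 0.535, -0.462]
contact_force: [-0.7, 1.0, -1.6]
opening: 0.626
```

Emit:
carry_out(
  targets="0 8 0 0 0;0 4 0 0 0;0 1.5 0 0 0;0 0 0 0 0;0 0 0 0 0",
)

```text
clock: 7.72
tool_pos: [0.4747, 0.0326, 0.2483]
eef_rot: [0.536, 0.462, -0.535, 0.462]
contact_force: [-0.7, 0.7, 4.6]
opening: 0.631
```

Emit:
carry_out(
  targets="0.8 0 0 0 0;0.9 0 0 0 0;0.9 0 0 0 0;1 -15 0 0 0;1 -30 0 0 0;1 -35 0 0 0;1 -35 0 0 0;1 -35 0 0 -0.12;1 -2 0 0 -0.12;1 0 12.2 35.4 0;1 0 12.2 35.4 0;1 0 12.2 35.4 0;1 0 12.2 35.4 0;1 0 12.2 35.4 0;1 0 12.2 35.4 0;1 0 12.2 35.4 0;1 0 12.2 35.4 0;1 0 0 0 0;1 0 0 0 0;1 0 0 0 0",
)

```text
clock: 9.38
tool_pos: [0.5977, -0.2396, 0.3991]
eef_rot: [0.476, 0.523, -0.476, 0.522]
contact_force: [0.8, 0.2, -0.5]
opening: 1.002
```

Emit:
carry_out(
  targets="1 0 0 0 0;1 0 0 0 0",
)

```text
clock: 9.55
tool_pos: [0.5979, -0.2385, 0.3998]
eef_rot: [0.476, 0.524, -0.475, 0.523]
contact_force: [0.6, 0.4, 0.3]
opening: 1.0
```

```bash
python3 - <<'E'
from h import *
s=r.get_state();print(pose()[0],pose()[2],s["qd"].round(3)); c,im,d=look("w4")
q=cassette(c,im,d,(0.598,-0.240)); print(np.round(q,4)); go(q[0],q[1],.021,q[2]-90)
c,im,d=look("t4","top")
q=cassette(c,im,d,(0.476,0.036),ztop=.09);print(np.round(q,4))
E
```

```text
[ 0.59792509 -0.23852685  0.39979876] 5.4980352632966785 [ 0.001  0.001  0.007 -0.007  0.003  0.002  0.002]
[  0.5993  -0.242   98.895  150.1566  56.0634]
turn rad -0.0597 (0.5 rows)  then x 231.8 y 0.9 z 3.4 mm  (world [   1.4   -3.2 -231.8])
[4.739000e-01 3.940000e-02 8.152020e+01 1.497117e+02 5.631770e+01]
```

View pics/w4.png

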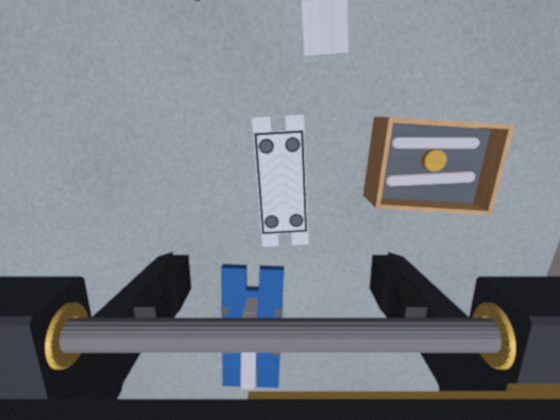

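View pics/t4.png

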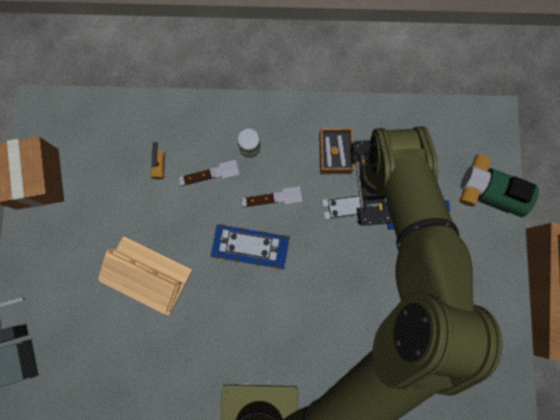

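Emit:
carry_out(
  targets="1 25 0 0 -0.06;1 35 0.9 3.4 0;1 35 0 0 0;1 35 0 0 0;1 35 0 0 0;1 35 0 0 0;1 20 0 0 0;1 11.5 0 0 0;1 0 0 0 0;0 0 0 0 0;0 0 0 0 0;0 0 0 0 0;0 0 0 0 0;0 0 0 0 0;0 0 0 0 0;0 -10 0 0 0;0 -35 0 0 0;0 -35 0 0 0;0 -35 0 0 0;0 -35 0 0 0",
)

```text
clock: 11.32
tool_pos: [0.599, -0.2435, 0.3199]
eef_rot: [0.46, 0.537, -0.46, 0.537]
contact_force: [0.8, 0.3, -1.5]
opening: 0.633
```

```bash
python3 - <<'E'
from h import *
print(pose()[2]); go(.476,.034,.354-.147,-8.5)
E
```

```text
8.785993058789284
turn rad 0.3017 (2.4 rows)  then x -34.1 y -162.6 z -256.2 mm  (world [-123.   277.5   34.1])
```

Emit:
carry_out(
  targets="0 -20 0 0 0.1;0 -16 0 0 0.1;0 0 0 0 0.1017;0 0 -16.2 -25.6 0;0 0 -16.2 -25.6 0;0 0 -16.2 -25.6 0;0 0 -16.2 -25.6 0;0 0 -16.2 -25.6 0;0 0 -16.2 -25.6 0;0 0 -16.2 -25.6 0;0 0 -16.2 -25.6 0;0 0 -16.2 -25.6 0;0 0 -16.2 -25.6 0;0 0 0 0 0;0 0 0 0 0;0 0 0 0 0;0 0 0 0 0",
)

```text
clock: 12.73
tool_pos: [0.4775, 0.0324, 0.3541]
eef_rot: [-0.536, -0.461, 0.536, -0.461]
contact_force: [-0.3, -0.3, -1.2]
opening: 0.63
```

```bash
cat >> h.py <<'E'
def heldpose(c,im,d,p,a):
    """held cassette: plane + top-end edge from depth; returns centre offset from TCP along -z tool / y tool (mm), yaw, top z rel TCP"""
    zt0=p[2]-.1577
    m,q,co=held(c,im,d,zt0-.015,zt0+.015)
    zt=np.median(q[:,2]); ar=np.radians(a); ty=np.array([np.cos(ar),np.sin(ar)]); ax=np.array([-np.sin(ar),np.cos(ar)])
    w=(ray(c,np.argwhere(m)[:,::-1],zt)[:,:2]-p[:2])*1000
    L=w@ax; Y=w@ty
    s=(L>0)&(L<55)
    e1=[np.percentile(L[(Y>-26)&(Y<-12)],99.7),np.percentile(L[(Y<26)&(Y>12)],99.7)]
    yl=[];yr=[];ls=np.arange(15,72,3)
    for l0 in ls:
        k=Y[np.abs(L-l0)<1.5]; yl.append(k.min()); yr.append(k.max())
    mid=(np.array(yl)+yr)/2; f=np.polyfit(ls,mid,1)
    # notch mid
    k=Y[(L>np.mean(e1)-9)&(L<np.mean(e1)-4)]; 
    print("ztop rel TCP %.4f  slope %s  end L %s  width %.1f lateral mid %.1f at L=0 %.2f slope deg %.2f"%(zt-p[2],co[:2].round(3),np.round(e1,1),np.mean(np.array(yr)-yl),mid.mean(),f[1],np.degrees(f[0])))
E
python3 - <<'E'
from h import *
s=r.get_state();p,M,a=pose();print(p,a,s["qd"].round(3)); c,im,d=look("w5"); heldpose(c,im,d,p,a)
c3,i3,d3=load("w3"); heldpose(c3,i3,d3,np.array([.47607,.03337,.34407]),-8.436)
E
```

```text
[0.47749883 0.03237946 0.35414526] -8.640004511188776 [ 0.009  0.004  0.001  0.    -0.    -0.003 -0.001]
ztop rel TCP -0.1577  slope [-0.    -0.003]  end L [76.2 76.2]  width 55.7 lateral mid 0.0 at L=0 0.07 slope deg -0.08
ztop rel TCP -0.1576  slope [ 0.001 -0.002]  end L [79.8 79.8]  width 56.4 lateral mid 0.4 at L=0 0.40 slope deg 0.00
```

View pics/w5.png

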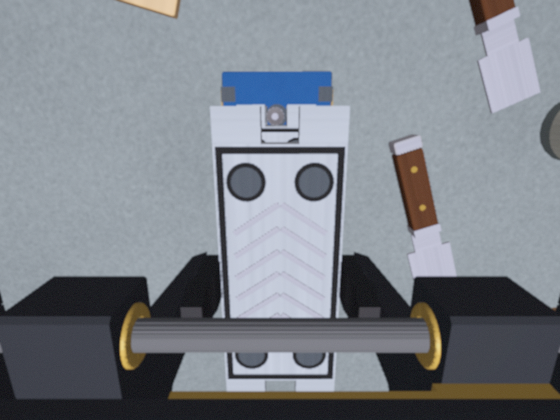

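```bash
python3 - <<'E'
from h import *
go(.475,.0357,.2585-.147,-8.5)
E
```

```text
turn rad -0.0029 (0.0 rows)  then x 95.6 y -3.0 z -3.0 mm  (world [ -2.5   3.4 -95.6])
```

Emit:
carry_out(
  targets="0 0 -3 -3 -0.003;0 10 0 0 0;0 15 0 0 0;0 15 0 0 0;0 15 0 0 0;0 15 0 0 0;0 12 0 0 0;0 0 0 0 0;0 0 0 0 0",
)

```text
clock: 13.53
tool_pos: [0.4746, 0.0368, 0.2717]
eef_rot: [-0.535, -0.462, 0.536, -0.462]
contact_force: [0.0, -0.4, -1.7]
opening: 0.631
```

Emit:
carry_out(
  targets="0 8 0 0 0;0 4 0 0 0;0 2 0 0 0;0 0 0 0 0;0 0 0 0 0",
)

```text
clock: 13.95
tool_pos: [0.4747, 0.037, 0.2583]
eef_rot: [0.535, 0.462, -0.535, 0.462]
contact_force: [0.3, -0.2, 0.9]
opening: 0.629
```

Emit:
carry_out(
  targets="0.8 0 0 0 0;0.9 0 0 0 0;0.9 0 0 0 0;1 -15 0 0 0;1 -30 0 0 0;1 -35 0 0 0;1 -35 0 0 0;1 -35 0 0 -0.09;1 -2 0 0 -0.093;1 0 8.7 40 0;1 0 8.7 40 0;1 0 8.7 40 0;1 0 8.7 40 0;1 0 8.7 40 0;1 0 8.7 40 0;1 0 8.7 40 0;1 0 8.7 40 0;1 0 8.7 40 0;1 0 8.7 40 0;1 0 0 40 0",
)

```text
clock: 15.62
tool_pos: [0.5788, -0.401, 0.4098]
eef_rot: [0.491, 0.509, -0.49, 0.51]
contact_force: [1.3, -0.0, -0.0]
opening: 1.002
```

Emit:
carry_out(
  targets="1 0 0 37 0;1 0 0 0 0;1 0 0 0 0;1 0 0 0 0;1 0 0 0 0",
)

```text
clock: 16.03
tool_pos: [0.5799, -0.4345, 0.4101]
eef_rot: [0.49, 0.51, -0.49, 0.51]
contact_force: [-0.5, -1.0, -0.6]
opening: 1.002
```

```bash
python3 - <<'E'
from h import *
s=r.get_state();print(pose()[0],pose()[2],s["qd"].round(3)); c,im,d=look("w6")
P=cloud(c,d); hsv=cv2.cvtColor(im,cv2.COLOR_BGR2HSV)
for nm,m,z in [("handle",(P[:,:,2]>.05)&(P[:,:,2]<.066),.058),("plate",(np.abs(P[:,:,2]-.012)<.006)&(hsv[:,:,1]>130)&(hsv[:,:,0]>100),.012)]:
    m=m&(np.hypot(P[:,:,0]-.58,P[:,:,1]+.437)<.11); m=cv2.morphologyEx(m.astype(np.uint8),cv2.MORPH_OPEN,np.ones((3,3)))
    ys,xs=np.where(m); q=cv2.minAreaRect(ray(c,np.c_[xs,ys],z)[:,:2].astype(np.float32)*1000); print(nm,len(xs),q)
c,im,d=look("t6","top")
q=cassette(c,im,d,(0.476,0.036),ztop=.10);print(np.round(q,4))
E
```

```text
[ 0.57991497 -0.4344934   0.41008025] 2.2946559915645923 [-0.008 -0.007 -0.001  0.001  0.004  0.002  0.003]
handle 1615 ((578.9644775390625, -439.22869873046875), (17.84998321533203, 98.77922821044922), 3.1847848892211914)
plate 7014 ((579.4435424804688, -440.3585205078125), (76.38009643554688, 178.4464874267578), 3.250270366668701)
[4.733000e-01 4.080000e-02 8.184080e+01 1.496238e+02 5.619320e+01]
```

View pics/w6.png

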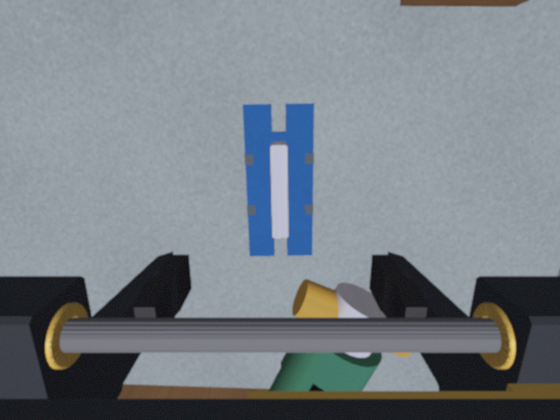

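View pics/t6.png

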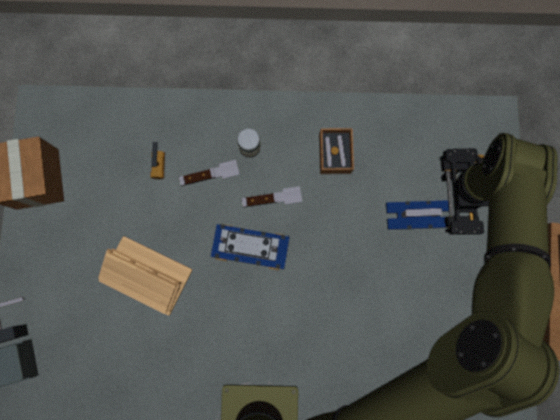

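```bash
python3 - <<'E'
from h import *
go(.579,-.4395,.050,3.2)
E
```

```text
turn rad -0.0157 (0.1 rows)  then x 213.4 y -1.2 z 4.8 mm  (world [  -1.    -4.9 -213.4])
```

Emit:
carry_out(
  targets="1 25 -1 4.8 -0.0157;1 35 0 0 0;1 35 0 0 0;1 35 0 0 0;1 35 0 0 0;1 30 0 0 0;1 18 0 0 0;1 0 0 0 0;0 0 0 0 0;0 0 0 0 0;0 0 0 0 0;0 0 0 0 0;0 0 0 0 0;0 0 0 0 0;0 0 0 0 0;0 0 0 0 0;0 0 0 0 0;0 0 0 0 0",
  force=60,
)

```text
clock: 17.63
tool_pos: [0.5785, -0.4413, 0.197]
eef_rot: [0.487, 0.513, -0.487, 0.513]
contact_force: [0.4, -0.1, -0.2]
opening: 0.268
```

Emit:
carry_out(
  targets="0 0 0 0 0;0 0 0 0 0;0 0 0 0 0;0 0 0 0 0",
)

```text
clock: 17.97
tool_pos: [0.5788, -0.4412, 0.197]
eef_rot: [0.487, 0.513, -0.486, 0.513]
contact_force: [1.1, 0.3, -1.2]
opening: 0.192
```

Emit:
carry_out(
  targets="0 -15 0 0 0;0 -30 0 0 0;0 -35 0 0 0;0 -35 0 0 0;0 -35 0 0 0;0 -30 0 0 0;0 0 0 0 0",
)

```text
clock: 18.55
tool_pos: [0.5797, -0.4417, 0.3848]
eef_rot: [0.488, 0.509, -0.486, 0.517]
contact_force: [2.8, -0.8, -4.8]
opening: 0.195
```

```bash
python3 - <<'E'
from h import *
go(.475,.0357,.378-.147,-8.5)
E
```

```text
turn rad 0.2004 (1.6 rows)  then x 6.8 y -174.1 z -456.7 mm  (world [-104.7  477.4   -6.8])
```

Emit:
carry_out(
  targets="0 0 0 0 0.1;0 0 0 0 0.1;0 0 -12.4 -32.6 0;0 0 -12.4 -32.6 0;0 0 -12.4 -32.6 0;0 0 -12.4 -32.6 0;0 0 -12.4 -32.6 0;0 0 -12.4 -32.6 0;0 0 -12.4 -32.6 0;0 0 -12.4 -32.6 0;0 0 -12.4 -32.6 0;0 0 -12.4 -32.6 0;0 0 -12.4 -32.6 0;0 0 -12.4 -32.6 0;0 0 -12.4 -32.6 0;0 0 -12.4 -32.6 0",
)

```text
clock: 19.88
tool_pos: [0.472, 0.0366, 0.376]
eef_rot: [-0.534, -0.462, 0.537, -0.461]
contact_force: [0.6, 0.4, -6.4]
opening: 0.193
```

Emit:
carry_out(
  targets="0 0 0 0 0;0 0 0 0 0;0 0 0 0 0;0 0 0 0 0",
)

```text
clock: 20.22
tool_pos: [0.4734, 0.034, 0.3763]
eef_rot: [-0.535, -0.461, 0.537, -0.461]
contact_force: [0.0, 0.3, -6.9]
opening: 0.193
```

```bash
python3 - <<'E'
from h import *
s=r.get_state();p,M,a=pose();print(p,a,M[:,0].round(4),s["qd"].round(3),s["contact_force"],s["opening"]); c,im,d=look("w7"); 
P=cloud(c,d); hsv=cv2.cvtColor(im,cv2.COLOR_BGR2HSV)
m=(np.abs(P[:,:,2]-(p[2]-.185))<.02)&(hsv[:,:,1]>130)&(hsv[:,:,0]>100)
m=cv2.morphologyEx(m.astype(np.uint8),cv2.MORPH_OPEN,np.ones((3,3)))
ys,xs=np.where(m); q=P[ys,xs]; A=np.c_[q[:,:2]-q[:,:2].mean(0),np.ones(len(q))]; co=np.linalg.lstsq(A,q[:,2],rcond=None)[0]; print("plane",co.round(4),"rel",co[2]-p[2])
ar=np.radians(a); ty=np.array([np.cos(ar),np.sin(ar)]); ax=np.array([-np.sin(ar),np.cos(ar)])
w=(q[:,:2]-p[:2])*1000; L=w@ax;Y=w@ty
print("L",[np.percentile(L[np.abs(Y-y0)<8],[.3,99.7]).round(1) for y0 in (-25,25)],"Y",[[l0,Y[np.abs(L-l0)<2].min().round(1),Y[np.abs(L-l0)<2].max().round(1)] for l0 in (20,40,55,70,85)])
k=Y[(L>68)&(L<84)]; k=np.sort(k); i=np.argmax(np.diff(k)*(np.abs(k[:-1])<15)); print("notch",k[i],k[i+1])
E
```

```text
[0.47336226 0.03404945 0.37634062] -8.55620738905152 [-0.002  -0.0016 -1.    ] [ 0.013 -0.001 -0.002 -0.009 -0.002 -0.003 -0.003] [ 0.02036263  0.28362159 -6.86749138] 0.19347324978505911
plane [-0.0018 -0.0048  0.1919] rel -0.1844612941030404
L [array([-88.6,  89.8]), array([-88.7,  89.8])] Y [[20, np.float64(-38.8), np.float64(38.5)], [40, np.float64(-38.8), np.float64(38.3)], [55, np.float64(-38.9), np.float64(38.3)], [70, np.float64(-38.8), np.float64(38.4)], [85, np.float64(-38.9), np.float64(38.2)]]
notch -8.439072127292336 7.44125444418307
```

View pics/w7.png

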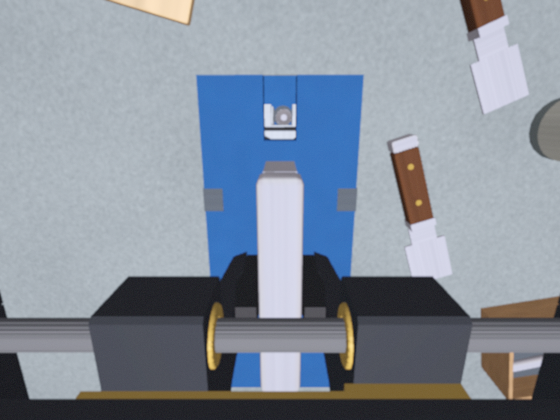

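Emit:
carry_out(
  targets="0 0 1.9 -2.5 0;0 10 0 0 0;0 14 0 0 0;0 14 0 0 0;0 14 0 0 0;0 12 0 0 0;0 5 0 0 0;0 0 0 0 0;0 0 0 0 0",
)

```text
clock: 21.02
tool_pos: [0.4762, 0.0376, 0.3081]
eef_rot: [0.536, 0.462, -0.535, 0.462]
contact_force: [0.6, 0.4, -6.8]
opening: 0.194
```

Emit:
carry_out(
  targets="0 6 0 0 0;0 4 0 0 0;0 1.5 0 0 0;0 0.5 0 0 0;0 0 0 0 0;0 0 0 0 0",
)

```text
clock: 21.52
tool_pos: [0.476, 0.0378, 0.2969]
eef_rot: [0.536, 0.461, -0.535, 0.462]
contact_force: [-1.7, -0.9, 5.5]
opening: 0.196
```

Emit:
carry_out(
  targets="0.5 0 0 0 0;0.5 0 0 0 0;0.5 0 0 0 0;0.5 0 0 0 0;0.5 0 0 0 0;0.5 -15 0 0 0;0.5 -30 0 0 0;0.6 -30 0 0 0;1 -35 0 0 0;1 -35 0 0 0;1 0 0 0 0",
  force=30,
)

```text
clock: 22.43
tool_pos: [0.4775, 0.0388, 0.4466]
eef_rot: [0.539, 0.46, -0.532, 0.464]
contact_force: [0.4, 0.4, 0.6]
opening: 0.777
```

```bash
python3 - <<'E'
from h import *
s=r.get_state();p,M,a=pose();print(p,a,s["q"].round(2),s["opening"]); go(.65,.06,.45-.147,a)
E
```

```text
[0.47747948 0.03876681 0.44655825] -8.441610830245589 [ 0.17  0.47 -0.52  1.93  0.32  0.81 -0.67] 0.7769263179904481
turn rad 0.0000 (0.0 rows)  then x -3.4 y 167.5 z -46.3 mm  (world [172.5  21.2   3.4])
```

Emit:
carry_out(
  targets="1 -5 34 -9 0;1 0 34 -9 0;1 0 34 -9 0;1 0 34 -9 0;1 0 31 -9 0;1 0 0 0 -0.12;1 0 0 0 -0.12;1 0 0 0 -0.12;1 0 0 0 -0.12;1 0 0 0 -0.12;1 0 0 0 -0.12;1 0 0 0 -0.12;1 0 0 0 -0.12;1 0 0 0 -0.12;1 0 0 0 -0.12;1 0 0 0 -0.12;1 0 0 0 -0.12;1 0 0 0 -0.12;1 0 0 0 -0.12;1 0 0 0 -0.12",
)

```text
clock: 24.1
tool_pos: [0.6477, 0.0578, 0.4451]
eef_rot: [-0.031, 0.707, 0.031, 0.706]
contact_force: [0.1, 0.7, 0.5]
opening: 0.999
```

Emit:
carry_out(
  targets="1 0 0 0 -0.12;1 0 0 0 -0.12;1 0 0 0 -0.12;1 0 0 0 -0.12;1 0 0 0 -0.12;1 0 0 0 -0.12;1 0 0 0 -0.12;1 0 0 0 -0.12;1 0 0 0 -0.12;1 0 0 0 -0.12;1 0 0 0 -0.12;1 0 0 0 0;1 0 0 0 0;1 0 0 0 0",
)

```text
clock: 25.27
tool_pos: [0.6477, 0.0579, 0.4456]
eef_rot: [-0.455, 0.541, 0.455, 0.541]
contact_force: [-0.9, -0.0, 0.4]
opening: 0.998
```

```bash
python3 - <<'E'
from h import *
s=r.get_state();p,M,a=pose();print(p,a,M[:,0].round(3),s["q"].round(2),s["clock"]); look("w8"); look("t8","top")
E
```

```text
[0.64770929 0.05789383 0.44557087] 170.17398787089553 [-0. -0. -1.] [ 0.38  0.93 -1.23  1.41  0.87  1.4   2.12] 25.2667
```

View pics/w8.png

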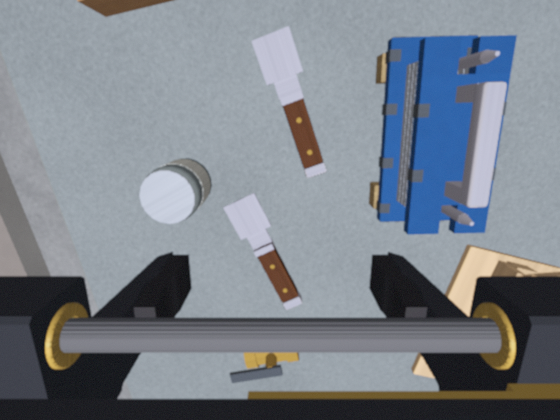

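View pics/t8.png

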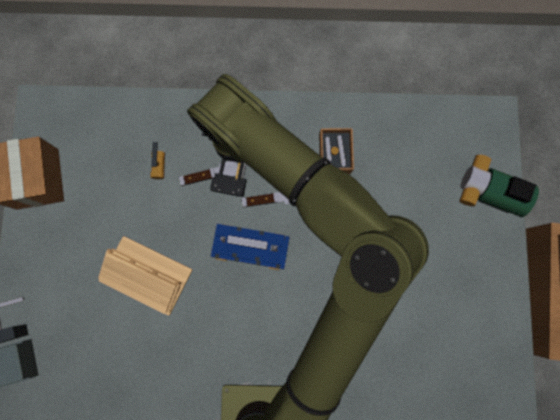

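```bash
cat >> h.py <<'E'
def scrapers(c,im,d,vmax=330):
    P=cloud(c,d); hsv=cv2.cvtColor(im,cv2.COLOR_BGR2HSV); out=[]
    br=((hsv[:,:,0]<12)|(hsv[:,:,0]>170))&(hsv[:,:,1]>90)&(hsv[:,:,2]<140)&(np.abs(P[:,:,2]-.02)<.008)
    br=cv2.morphologyEx(br.astype(np.uint8),cv2.MORPH_CLOSE,np.ones((7,7)))
    n,l,st,ce=cv2.connectedComponentsWithStats(br)
    for i in range(1,n):
        if st[i,4]<250: continue
        ys,xs=np.where(l==i); h=ray(c,np.c_[xs,ys],.02)[:,:2]; h0=h.mean(0)
        m=(P[:,:,2]>.0055)&(P[:,:,2]<.03)&(np.hypot(P[:,:,0]-h0[0],P[:,:,1]-h0[1])<.15)
        n2,l2,st2,_=cv2.connectedComponentsWithStats(cv2.morphologyEx(m.astype(np.uint8),cv2.MORPH_OPEN,np.ones((3,3))))
        k=np.bincount(l2[ys,xs],minlength=n2); k[0]=0; j=np.argmax(k); y2,x2=np.where(l2==j); q=P[y2,x2,:2]
        q=q[y2.argsort()]
        (cx,cy),(w,hh),ang=cv2.minAreaRect((h*1000).astype(np.float32))
        if w<hh: ang+=90
        u=np.array([np.cos(np.radians(ang)),np.sin(np.radians(ang))]); 
        if (q.mean(0)-h0)@u<0: u=-u
        # refine axis using full blob: mid of both ends
        t=(q-h0)@u
        e0=np.percentile(t,.3); e1=np.percentile(t,99.7)
        v=np.array([-u[1],u[0]]); s=(q-h0)@v
        print("handle",h0.round(4),"px",ce[i].round(),"brown size",np.round([w,hh],1),"blade yaw %.1f"%np.degrees(np.arctan2(u[1],u[0])),"ext %.1f len %.1f"%(e0*1e3,(e1-e0)*1e3),"lat blade %.1f handle %.1f"%(s[t>.08].mean()*1e3 if (t>.08).any() else 9,s[np.abs(t)<.03].mean()*1e3),"origin",(h0+u*(e0+.05)).round(4),"z",np.median(P[ys,xs,2]).round(4))
E
python3 - <<'E'
from h import *
c,im,d=load("w8"); hsv=cv2.cvtColor(im,cv2.COLOR_BGR2HSV); print(hsv[135,304],hsv[270,280])
scrapers(c,im,d)
# frame check + rack
P=cloud(c,d)
m=(np.abs(P[:,:,2]-.112)<.006)&(hsv[:,:,1]>130)&(hsv[:,:,0]>100)
ys,xs=np.where(m); print(cv2.minAreaRect(ray(c,np.c_[xs,ys],.112)[:,:2].astype(np.float32)*1000), np.median(P[m][:,2]))
q=P[m];A=np.c_[q[:,:2]-q[:,:2].mean(0),np.ones(len(q))];print(np.linalg.lstsq(A,q[:,2],rcond=None)[0])
E
```

```text
[ 10 134 105] [  9 143 102]
handle [0.6118 0.012 ] px [303. 133.] brown size [23.2 76.6] blade yaw -80.3 ext -51.1 len 168.3 lat blade 0.6 handle 0.4 origin [0.6116 0.0131] z nan
handle [0.6732 0.1932] px [278. 276.] brown size [25.2 74.9] blade yaw -73.7 ext -50.5 len 168.2 lat blade 1.1 handle 0.3 origin [0.673  0.1937] z nan
((478.3121337890625, 37.692989349365234), (179.78929138183594, 81.35408782958984), 81.59695434570312) 0.11249278815734287
[-0.00645629  0.00062834  0.11237256]
```

```bash
python3 - <<'E'
from h import *
go(.6175,-.0214,.021,-170.3)
E
```

```text
turn rad -0.3398 (2.7 rows)  then x 277.9 y 43.1 z -73.1 mm  (world [ -30.2  -79.3 -277.9])
```

Emit:
carry_out(
  targets="1 0 0 0 -0.12;1 0 0 0 -0.12;1 0 0 0 -0.1;1 0 14.4 -24.4 0;0.7 0 14.4 -24.4 0;0.7 0 14.3 -24.3 0;0.7 30 0 0 0;0.7 35 0 0 0;0.7 35 0 0 0;0.7 35 0 0 0;0.7 35 0 0 0;0.7 35 0 0 0;0.7 35 0 0 0;0.7 25 0 0 0;0.7 0 0 0 0;0.7 0 0 0 0",
  force=30,
)

```text
clock: 26.7
tool_pos: [0.6175, -0.0214, 0.1805]
eef_rot: [-0.54, 0.456, 0.541, 0.455]
contact_force: [1.5, -0.5, 1.1]
opening: 0.703
```

```bash
python3 - <<'E'
from h import *
s=r.get_state();print(pose(),s["q"].round(2));go(.6175,-.0214,.021,-170.3)
E
```

```text
(array([ 0.61747357, -0.02144778,  0.18046738]), array([[-1.87295296e-03, -9.85486444e-01, -1.69743810e-01],
       [ 6.70628517e-05, -1.69744231e-01,  9.85488149e-01],
       [-9.99998244e-01,  1.83438944e-03,  3.84012490e-04]]), np.float64(-170.2270349570819)) [ 0.5   1.26 -1.11  1.69  1.28  1.1   2.27]
turn rad 0.0013 (0.0 rows)  then x 12.5 y -0.0 z 0.0 mm  (world [  0.    0.  -12.5])
```

Emit:
carry_out(
  targets="0.7 12.5 0 0 0;0.7 0 0 0 0;0.1 0 0 0 0;0.1 0 0 0 0;0.1 0 0 0 0;0.1 0 0 0 0;0.1 0 0 0 0;0.1 0 0 0 0;0.1 0 0 0 0;0.1 -10 0 0 0;0.1 -2 -20 -3.4 0;0.1 0 -20 -3.4 0;0.1 0 0 0 0;0.1 10 0 0 0;0.1 1.5 0 0 0;0.1 0 0 0 0",
  force=30,
)

```text
clock: 28.03
tool_pos: [0.6578, -0.0213, 0.1688]
eef_rot: [-0.541, 0.455, 0.541, 0.455]
contact_force: [1.6, 0.4, 0.9]
opening: 0.292
```

Emit:
carry_out(
  targets="0.5 0 0 0 0;0.5 0 0 0 0;0.5 0 0 0 0;0.5 -2 0 0 0;0.5 0 0 20 0;0.5 0 0 22 0;0.5 0 0 20 0;0.5 2 0 0 0;0.1 0 0 0 0;0.1 0 0 0 0;0.1 0 0 0 0;0.1 0 0 0 0;0.1 0 0 0 0;0.1 0 0 0 0",
  force=10,
)

```text
clock: 29.2
tool_pos: [0.6478, 0.0389, 0.1688]
eef_rot: [0.541, -0.456, -0.541, -0.455]
contact_force: [0.8, 0.1, -0.7]
opening: 0.298
```

Emit:
carry_out(
  targets="0.1 0 0 0 0;0.1 -5 0 0 0;0.1 -5 0 -1 0;0.1 -6 0 -1 0;0.1 -6 0 -1 0;0.1 -6 0 -2 0;0.1 -6 0 -2 0;0.1 -6 0 -2 0;0.1 -6 0 -3 0;0.1 -6 0 -3 0;0.1 -6 0 -3 0;0.1 -5 0 -2 0;0.1 0 0 0 0;0.1 0 0 0 0;0.1 0 0 0 0",
  force=3,
)

```text
clock: 30.45
tool_pos: [0.6511, 0.0201, 0.2319]
eef_rot: [0.541, -0.455, -0.541, -0.455]
contact_force: [-0.2, 0.8, -0.5]
opening: 0.299
```

```bash
python3 - <<'E'
from h import *
s=r.get_state();print(pose()[0],pose()[2],s["q"].round(2),s["contact_force"].round(2));look("w9");c,im,d=look("s9","scene")
u=proj(c,[.65,.0,.05])[0];print(u); x,y=u.astype(int)
cv2.imwrite("pics/s9z.png",cv2.resize(im[y-70:y+70,x-90:x+90],None,fx=4,fy=4,interpolation=cv2.INTER_CUBIC))
E
```

```text
[0.65107213 0.02005116 0.23189648] -170.16757882439626 [ 0.42  1.21 -1.16  1.57  1.18  1.18  2.32] [-0.24  0.82 -0.54]
[276.88025272 243.82030558]
```

View pics/w9.png

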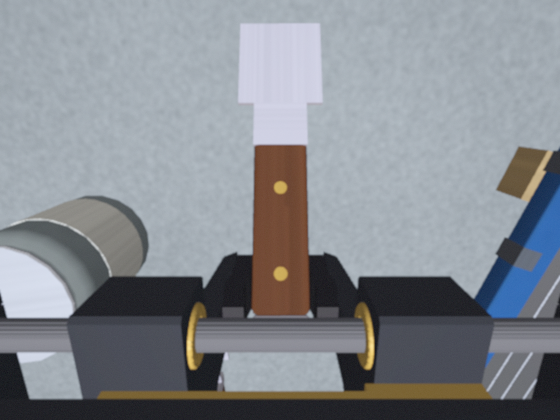

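View pics/s9z.png

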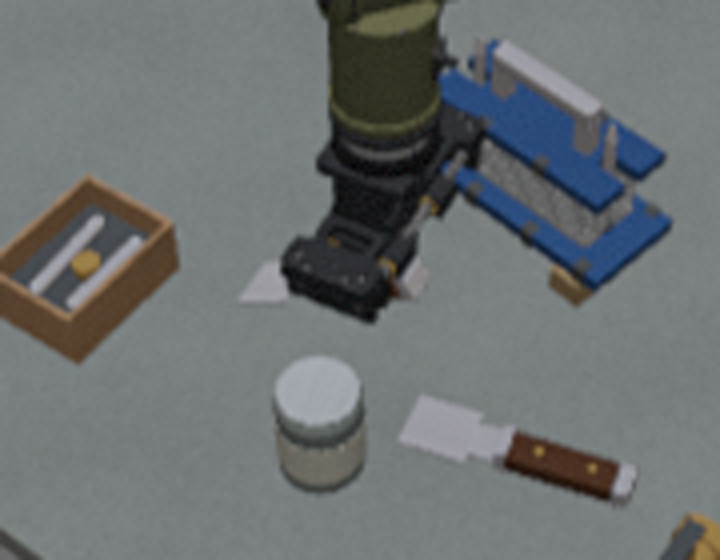

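```bash
cat >> h.py <<'E'
def tilt(c,im,d,p,a):
    """held scraper: points in tool-aligned coords: L forward (-z tool), H height; mm"""
    P=cloud(c,d); ar=np.radians(a); ty=np.array([np.cos(ar),np.sin(ar)]); ax=-np.array([np.sin(ar),-np.cos(ar)])
    w=(P-p)*1000; L=w[:,:,:2]@ax; Y=w[:,:,:2]@ty; H=w[:,:,2]
    hsv=cv2.cvtColor(im,cv2.COLOR_BGR2HSV)
    m=(np.abs(Y)<30)&(L>10)&(L<190)&(H>-260)&(P[:,:,2]>.004)
    m&=~((hsv[:,:,0]>95)&(hsv[:,:,1]>25)&(hsv[:,:,2]<190)&(hsv[:,:,2]>100)) | (P[:,:,2]>.03)
    mm=m&(np.abs(Y)<9); 
    b=[]
    for l0 in range(15,185,10):
        k=mm&(np.abs(L-l0)<5)
        if k.sum()>10: b.append((l0,np.median(H[k]).round(1),np.percentile(Y[m&(np.abs(L-l0)<5)],[2,98]).round(1).tolist()))
    return b,L,Y,H,m
E
python3 - <<'E'
from h import *
c,im,d=load("w9"); b,*_=tilt(c,im,d,np.array([.65107,.02005,.2319]),-170.17)
for x in b: print(x)
E
```

```text
(15, np.float64(-155.0), [-28.4, 28.3])
(25, np.float64(-83.8), [-28.7, 28.7])
(35, np.float64(-168.2), [-29.4, 29.5])
(45, np.float64(-173.7), [-12.6, 12.0])
(55, np.float64(-179.6), [-12.7, 12.1])
(65, np.float64(-185.1), [-13.2, 12.6])
(75, np.float64(-201.1), [-16.6, 16.0])
(85, np.float64(-206.8), [-22.0, 21.3])
(95, np.float64(-212.7), [-21.9, 21.1])
(105, np.float64(-218.2), [-22.0, 21.3])
(115, np.float64(-223.9), [-21.9, 21.2])
(125, np.float64(-227.1), [-22.0, 21.3])
```

Emit:
carry_out(
  targets="0.1 0 0 0 0;0.1 0 0 0 0;0.1 0 0 0 0;0.1 -15 0 0 0;0.1 -30 0 0 0;0.1 -35 0 0 0;0.1 -35 0 0 0;0.1 -35 0 0 0;0.1 -35 0 0 0;0.1 -35 0 0 0;0.1 0 0 0 0",
  force=60,
)

```text
clock: 31.47
tool_pos: [0.6512, 0.0223, 0.4612]
eef_rot: [0.543, -0.451, -0.539, -0.459]
contact_force: [0.5, 1.6, -0.6]
opening: 0.287
```

```bash
python3 - <<'E'
from h import *
c,im,d=load("top0"); f=ray(c,[(123.3,236.7),(191,270)],.012); print(f.round(4),np.linalg.norm(f[0]-f[1]))
v=f[0]-f[1]; v/=np.linalg.norm(v); X=np.array([v[1],-v[0],0]); print("rack y",v,"x",X,"yaw",np.degrees(np.arctan2(X[1],X[0]))); o=f.mean(0)-.07*X; print("origin",o)
for k in (-.068,0,.068): print("mouth",(o+.023*X+k*v).round(4))
s=r.get_state();p,M,a=pose();print(p,a,s["opening"],s["q"].round(2))
mouth=o+.023*X; y=np.degrees(np.arctan2(X[1],X[0])); print("target a",y+90)
t=mouth+X*.25; print(t); go(t[0],t[1],.45-.147,y+90)
E
```

```text
[[0.4948 0.3968 0.012 ]
 [0.4061 0.2015 0.012 ]] 0.2145449700111939
rack y [0.41354115 0.91048543 0.        ] x [ 0.91048543 -0.41354115  0.        ] yaw -24.427479209592043
origin [0.38670117 0.32807193 0.012     ]
mouth [0.3795 0.2566 0.012 ]
mouth [0.4076 0.3186 0.012 ]
mouth [0.4358 0.3805 0.012 ]
[0.65120825 0.02227555 0.46123523] -170.14293809837437 0.28741148631969604 [ 0.45  0.95 -1.31  1.38  0.91  1.46  2.49]
target a 65.57252079040796
[0.6352637 0.2151752 0.012    ]
turn rad 2.1692 (17.4 rows)  then x 11.2 y 169.0 z -94.3 mm  (world [-15.9 192.9 -11.2])
```

Emit:
carry_out(
  targets="0.1 0 0 0 0.1205;0.1 0 0 0 0.1205;0.1 0 0 0 0.1205;0.1 0 0 0 0.1205;0.1 0 0 0 0.1205;0.1 0 0 0 0.1205;0.1 0 0 0 0.1205;0.1 0 0 0 0.1205;0.1 0 0 0 0.1205;0.1 0 0 0 0.1205;0.1 0 0 0 0.1205;0.1 0 0 0 0.1205;0.1 0 0 0 0.1205;0.1 0 0 0 0.1205;0.1 0 0 0 0.1205;0.1 0 0 0 0.1205;0.1 0 0 0 0.1205;0.1 0 0 0 0.1205",
)

```text
clock: 32.97
tool_pos: [0.6506, 0.0205, 0.4525]
eef_rot: [0.152, 0.691, -0.151, 0.691]
contact_force: [-0.8, 0.1, -0.7]
opening: 0.289
```

Emit:
carry_out(
  targets="0.1 0 28.2 -15.7 0;0.1 0 28.2 -15.7 0;0.1 0 28.2 -15.7 0;0.1 0 28.2 -15.7 0;0.1 0 28.2 -15.7 0;0.1 0 28.2 -15.7 0;0.1 0 0 0 0;0.1 0 0 0 0;0.1 0 0 0 0;0.1 0 0 0 0",
)

```text
clock: 33.8
tool_pos: [0.6357, 0.2115, 0.452]
eef_rot: [0.15, 0.691, -0.151, 0.691]
contact_force: [0.5, -0.6, -1.6]
opening: 0.287
```

```bash
python3 - <<'E'
from h import *
s=r.get_state();p,M,a=pose();print(p,a,s["q"].round(2),s["opening"],s["clock"]);c,im,d=look("w10")
b,*_=tilt(c,im,d,p,a)
for x in b: print(x)
E
```

```text
[0.63573574 0.21151286 0.45195079] 65.44114652852166 [-0.01  0.8  -0.8   1.34  0.58  1.24  0.3 ] 0.2872846539319693 33.8
(15, np.float64(-155.5), [-28.7, 28.7])
(25, np.float64(-83.8), [-28.7, 28.7])
(35, np.float64(-168.9), [-29.5, 29.5])
(45, np.float64(-174.7), [-13.2, 11.3])
(55, np.float64(-180.2), [-13.5, 11.2])
(65, np.float64(-185.8), [-13.9, 11.9])
(75, np.float64(-201.9), [-20.5, 18.1])
(85, np.float64(-207.8), [-22.8, 20.4])
(95, np.float64(-213.6), [-22.8, 20.5])
(105, np.float64(-219.2), [-22.9, 20.2])
(115, np.float64(-225.0), [-22.8, 20.4])
(125, np.float64(-228.8), [-22.8, 20.1])
```

View pics/w10.png

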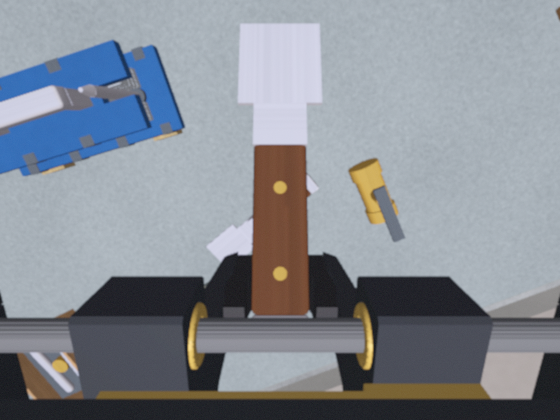

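Emit:
carry_out(
  targets="0.1 0 0 -20 0;0.1 0 0 -30 0;0.1 0 0 -30 0;0.1 0 0 -30 0;0.1 0 0 -15 0;0.1 0 0 0 0;0.1 0 0 0 0;0.1 0 0 0 0;0.1 0 0 0 0",
)

```text
clock: 34.6
tool_pos: [0.5231, 0.2634, 0.4517]
eef_rot: [0.151, 0.691, -0.151, 0.691]
contact_force: [1.3, -1.1, -1.5]
opening: 0.289
```

```bash
python3 - <<'E'
from h import *
s=r.get_state();p,M,a=pose();print(p,a,s["qd"].round(3),s["opening"],s["clock"]);c,im,d=look("w11")
b,L,Y,H,m=tilt(c,im,d,p,a)
print(b[3:]); k=m&(L>80)&(H<-200)&(np.abs(Y)<25)&(H>-240); print("tip L",np.percentile(L[k],99.5),L[k].max())
E
```

```text
[0.52313865 0.26337787 0.45171614] 65.35157353793453 [-0.003  0.002 -0.005  0.002 -0.004 -0.004 -0.001] 0.2894248274102671 34.6
[(45, np.float64(-174.7), [-13.1, 11.4]), (55, np.float64(-180.3), [-13.3, 11.6]), (65, np.float64(-185.8), [-13.8, 12.1]), (75, np.float64(-201.8), [-20.3, 18.3]), (85, np.float64(-207.8), [-22.5, 20.5]), (95, np.float64(-213.5), [-22.7, 20.6]), (105, np.float64(-219.3), [-22.6, 20.4]), (115, np.float64(-224.9), [-22.6, 20.7]), (125, np.float64(-228.7), [-22.6, 20.3])]
tip L 122.48944504531241 122.92332703409369
```

View pics/w11.png

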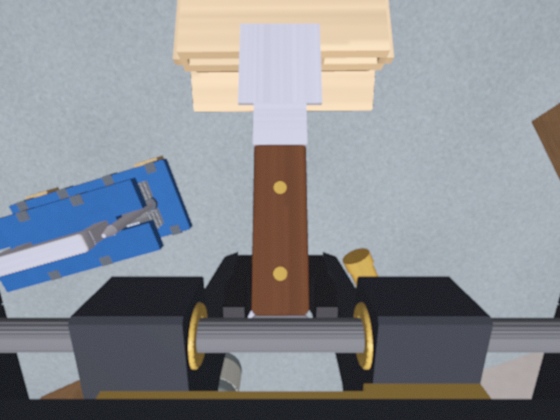

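```bash
python3 - <<'E'
from h import *
c,im,d=load("w11"); P=cloud(c,d)
cv2.imwrite("pics/w11z.png",cv2.resize(im[0:130,160:410],None,fx=3.2,fy=3.2,interpolation=cv2.INTER_CUBIC))
for u in (200,220,350,365):
    print(u,[(v,)+tuple((P[v,u]*1000).round().astype(int)) for v in range(0,116,6)])
E
```

```text
200 [(0, np.int64(325), np.int64(266), np.int64(58)), (6, np.int64(330), np.int64(264), np.int64(60)), (12, np.int64(336), np.int64(261), np.int64(64)), (18, np.int64(342), np.int64(259), np.int64(68)), (24, np.int64(348), np.int64(257), np.int64(71)), (30, np.int64(353), np.int64(255), np.int64(74)), (36, np.int64(359), np.int64(253), np.int64(78)), (42, np.int64(364), np.int64(251), np.int64(81)), (48, np.int64(370), np.int64(249), np.int64(85)), (54, np.int64(374), np.int64(246), np.int64(82)), (60, np.int64(376), np.int64(241), np.int64(68)), (66, np.int64(380), np.int64(238), np.int64(68)), (72, np.int64(375), np.int64(227), np.int64(13)), (78, np.int64(381), np.int64(224), np.int64(13)), (84, np.int64(386), np.int64(220), np.int64(12)), (90, np.int64(392), np.int64(217), np.int64(13)), (96, np.int64(398), np.int64(214), np.int64(12)), (102, np.int64(404), np.int64(211), np.int64(12)), (108, np.int64(410), np.int64(208), np.int64(13)), (114, np.int64(415), np.int64(201), np.int64(0))]
220 [(0, np.int64(333), np.int64(284), np.int64(56)), (6, np.int64(338), np.int64(282), np.int6
[... 2219 characters left out ...]
36, np.int64(426), np.int64(397), np.int64(80)), (42, np.int64(431), np.int64(395), np.int64(81)), (48, np.int64(436), np.int64(392), np.int64(85)), (54, np.int64(441), np.int64(392), np.int64(81)), (60, np.int64(445), np.int64(393), np.int64(67)), (66, np.int64(450), np.int64(392), np.int64(65)), (72, np.int64(456), np.int64(404), np.int64(13)), (78, np.int64(462), np.int64(401), np.int64(13)), (84, np.int64(468), np.int64(399), np.int64(13)), (90, np.int64(474), np.int64(397), np.int64(13)), (96, np.int64(481), np.int64(394), np.int64(14)), (102, np.int64(487), np.int64(392), np.int64(11)), (108, np.int64(494), np.int64(389), np.int64(13)), (114, np.int64(502), np.int64(390), np.int64(1))]
```

View pics/w11z.png

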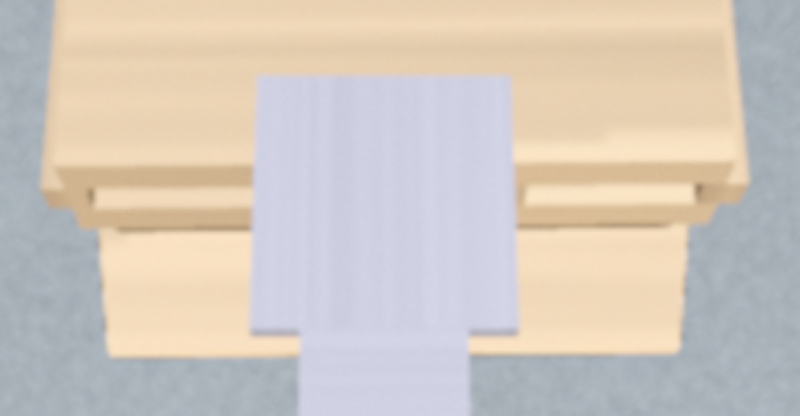

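```bash
python3 - <<'E'
from h import *
c,im,d=load("w11")
z=lambda x,y:(160+x/3.2,y/3.2)
te=ray(c,[z(55,164),z(735,160)],.0856); be=ray(c,[z(108,354),z(682,350)],.012); lo=ray(c,[z(80,229),z(712,224)],.0604)
for n,e in (("top",te),("base",be),("low",lo)):
    v=e[1]-e[0]; l=np.linalg.norm(v); v/=l; print(n,e.round(4).tolist(),l.round(4),"yaw x",np.degrees(np.arctan2(-v[0],v[1])).round(2))
v=be[1]-be[0]; v/=np.linalg.norm(v); X=np.array([v[1],-v[0],0])
for n,e,xo in (("top",te,.01575),("base",be,.070),("low",lo,.03025)):
    print(n,"origin est",(e.mean(0)-X*xo).round(4), "perp", (e@X-xo).round(4))
sl=ray(c,[z(92,187),z(524,187),z(697,183)],.072); print("slot edges y in rack", ((sl-be.mean(0))@v*1000).round(1))
E
```

```text
top [[0.3635, 0.2275, 0.0856], [0.4473, 0.4128, 0.0856]] 0.2034 yaw x -24.33
base [[0.4097, 0.1989, 0.012], [0.4994, 0.3981, 0.012]] 0.2185 yaw x -24.25
low [[0.377, 0.2205, 0.0604], [0.4615, 0.4084, 0.0604]] 0.2061 yaw x -24.22
top origin est [0.391  0.3266 0.0856] perp [0.2222 0.2225]
base origin est [0.3908 0.3273 0.012 ] perp [0.2219 0.2219]
low origin est [0.3917 0.3269 0.0604] perp [0.223  0.2228]
slot edges y in rack [-95.1  40.1  94.1]
```

```bash
python3 - <<'E'
from h import *
go(.572,.3212,.3164-.147,65.75)
E
```

```text
turn rad -0.0067 (0.1 rows)  then x 135.3 y 72.7 z 21.0 mm  (world [  49.    57.6 -135.3])
```

Emit:
carry_out(
  targets="0.1 0 20 10 -0.0067;0.1 0 26 11 0;0.1 0 26.7 0 0;0.1 20 0 0 0;0.1 30 0 0 0;0.1 30 0 0 0;0.1 30 0 0 0;0.1 20 0 0 0;0.1 5.3 0 0 0;0.1 0 0 0 0;0.1 0 0 0 0;0.1 0 0 0 0;0.1 0 0 0 0",
)

```text
clock: 35.73
tool_pos: [0.571, 0.3229, 0.3185]
eef_rot: [0.148, 0.691, -0.147, 0.692]
contact_force: [0.3, -0.3, -1.2]
opening: 0.292
```

```bash
python3 - <<'E'
from h import *
s=r.get_state();p,M,a=pose();print(p,a,s["qd"].round(3),s["opening"],s["clock"],s["q"].round(2),s["contact_force"].round(1));c,im,d=look("w12")
b,L,Y,H,m=tilt(c,im,d,p,a)
print(b[3:]); go(.572,.3212,.3164-.147,65.75)
cv2.imwrite("pics/w12z.png",cv2.resize(im[0:200,150:410],None,fx=3,fy=3,interpolation=cv2.INTER_CUBIC))
c,im,d=look("s12","scene"); x,y=proj(c,[.45,.37,.08])[0].astype(int); cv2.imwrite("pics/s12z.png",cv2.resize(im[y-60:y+60,x-80:x+80],None,fx=5,fy=5,interpolation=cv2.INTER_CUBIC))
E
```

```text
[0.57103103 0.32291067 0.31853316] 65.90442049962384 [-0.001  0.001  0.006  0.007  0.001 -0.002 -0.002] 0.29213743153640515 35.7333 [-0.22  0.92 -0.73  1.53  0.7   0.96 -0.01] [ 0.3 -0.3 -1.2]
[(45, np.float64(-174.7), [-12.5, 12.0]), (55, np.float64(-180.5), [-13.1, 12.0]), (65, np.float64(-186.1), [-13.3, 12.7]), (75, np.float64(-202.2), [-19.8, 19.1]), (85, np.float64(-207.7), [-21.9, 21.2]), (95, np.float64(-213.8), [-22.1, 21.2]), (105, np.float64(-219.4), [-21.9, 21.1]), (115, np.float64(-225.2), [-22.1, 21.1]), (125, np.float64(-229.0), [-21.8, 21.1]), (135, np.float64(-253.8), [-28.6, 28.7])]
turn rad 0.0029 (0.0 rows)  then x 1.9 y -1.0 z 1.7 mm  (world [ 1.1 -1.6 -1.9])
```

View pics/w12z.png

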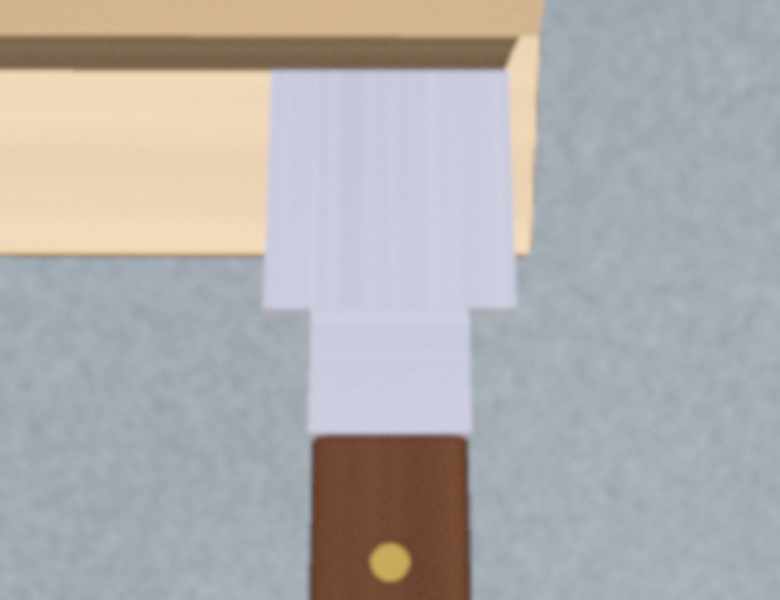

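View pics/s12z.png

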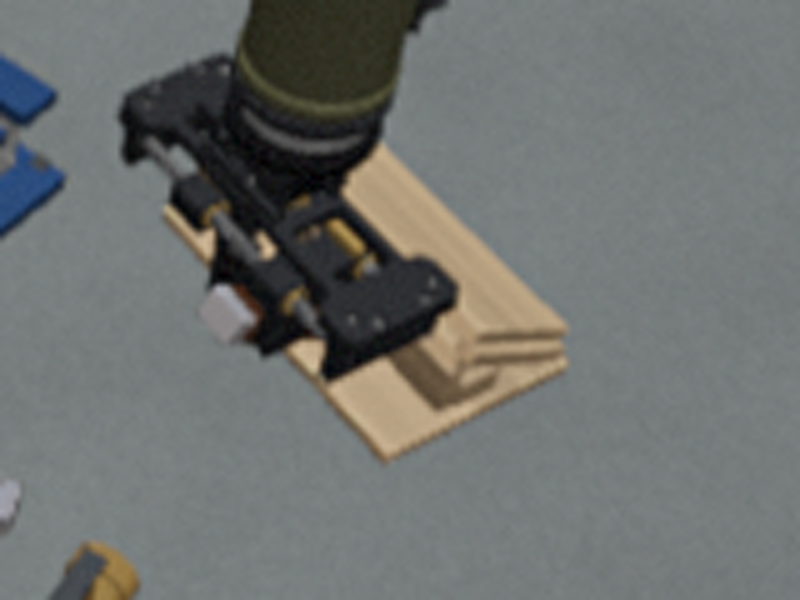

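Emit:
carry_out(
  targets="0.1 1.9 -1.6 1.7 0.003;0.1 0 0 0 0;0.1 5 0 -8.7 0;0.1 5 0 -8.7 0;0.1 5 0 -8.7 0;0.1 5 0 -8.7 0;0.1 0 0 0 0;0.1 0 0 0 0;0.1 0 0 0 0",
)

```text
clock: 36.58
tool_pos: [0.5399, 0.3347, 0.2948]
eef_rot: [0.148, 0.691, -0.148, 0.692]
contact_force: [0.4, -0.3, -1.0]
opening: 0.288
```

```bash
python3 - <<'E'
from h import *
s=r.get_state();p,M,a=pose();print(p,a,s["opening"],s["clock"],s["contact_force"].round(1),s["moment"].round(2));c,im,d=look("w13")
b,L,Y,H,m=tilt(c,im,d,p,a)
print(b[3:])
cv2.imwrite("pics/w13z.png",cv2.resize(im[0:200,150:410],None,fx=3,fy=3,interpolation=cv2.INTER_CUBIC))
E
```

```text
[0.53989061 0.33466696 0.29484003] 65.76516898651981 0.2880258504096836 36.5833 [ 0.4 -0.3 -1. ] [-0.09 -0.17 -0.  ]
[(45, np.float64(-174.6), [-13.0, 11.5]), (55, np.float64(-180.3), [-13.3, 11.4]), (65, np.float64(-185.7), [-13.9, 12.1]), (75, np.float64(-201.9), [-20.2, 18.3]), (85, np.float64(-207.7), [-22.5, 20.6]), (95, np.float64(-213.5), [-22.8, 20.7]), (105, np.float64(-219.3), [-28.7, 28.9]), (115, np.float64(-212.4), [-28.7, 28.7]), (125, np.float64(-213.4), [-28.7, 28.8]), (135, np.float64(-216.8), [-28.6, 28.7])]
```

View pics/w13z.png

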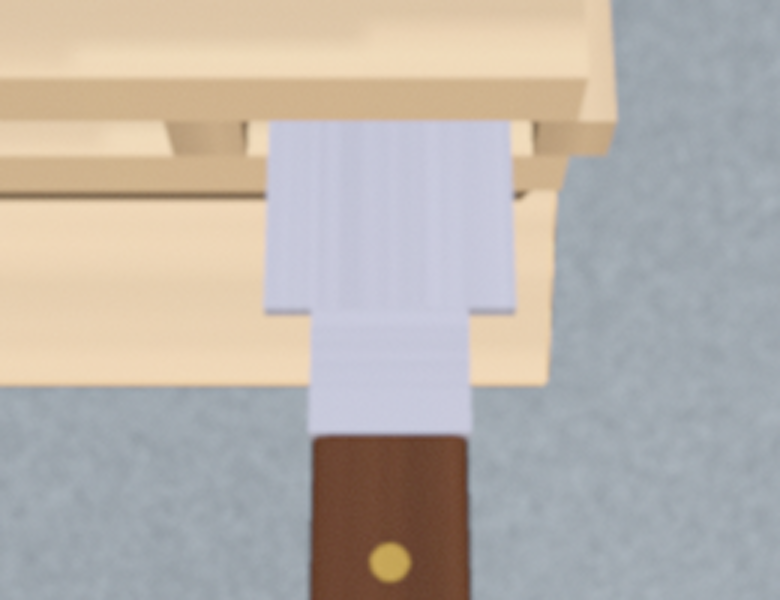

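Emit:
carry_out(
  targets="0.1 5 0 -8.7 0;0.1 5 0 -8.7 0;0.1 5 0 -8.7 0;0.1 5 0 -8.7 0;0.1 2.5 0 -4.3 0;0.1 0 0 0 0;0.1 0 0 0 0",
)

```text
clock: 37.22
tool_pos: [0.5038, 0.3509, 0.2722]
eef_rot: [0.148, 0.691, -0.148, 0.691]
contact_force: [-0.3, -0.1, -1.6]
opening: 0.291
```

```bash
python3 - <<'E'
from h import *
s=r.get_state();p,M,a=pose();print(p,a,s["opening"],s["clock"],s["contact_force"].round(1),s["moment"].round(2));c,im,d=look("w14")
cv2.imwrite("pics/w14z.png",cv2.resize(im[0:200,150:410],None,fx=3,fy=3,interpolation=cv2.INTER_CUBIC))
E
```

```text
[0.50376811 0.35092504 0.27217545] 65.81404476350998 0.2909294304732644 37.2167 [-0.3 -0.1 -1.6] [ 0.04 -0.18 -0.  ]
```

View pics/w14z.png

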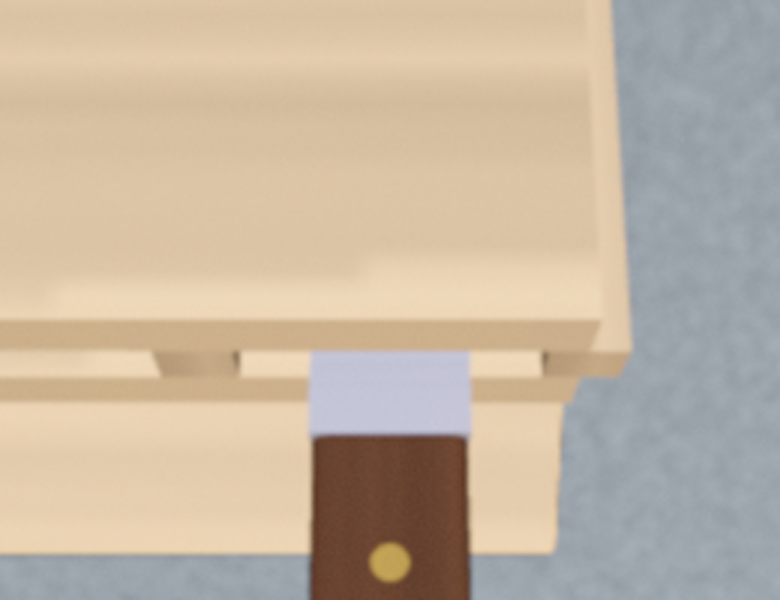

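Emit:
carry_out(
  targets="0.1 2 0 -3.5 0;0.1 2 0 -3.5 0;0.1 1 0 -1.7 0;0.1 0 0 0 0;0.1 0 0 0 0",
)

```text
clock: 37.68
tool_pos: [0.4967, 0.354, 0.2675]
eef_rot: [0.149, 0.691, -0.149, 0.692]
contact_force: [3.2, -2.0, 1.1]
opening: 0.288
```

Emit:
carry_out(
  targets="0.1 1 0 -1.7 0;0.1 0 0 0 0;0.1 0 0 0 0",
)

```text
clock: 37.93
tool_pos: [0.4964, 0.3541, 0.2672]
eef_rot: [0.149, 0.69, -0.149, 0.693]
contact_force: [5.4, -3.2, 4.6]
opening: 0.291
```

Emit:
carry_out(
  targets="0.1 1 0 -1.7 0;0.1 0 0 0 0",
)

```text
clock: 38.1
tool_pos: [0.496, 0.3542, 0.2669]
eef_rot: [0.149, 0.689, -0.15, 0.694]
contact_force: [6.7, -6.1, 11.1]
opening: 0.295
```

```bash
python3 - <<'E'
from h import *
s=r.get_state();p,M,a=pose();print(p,a,s["opening"],s["clock"],s["contact_force"].round(1),s["moment"].round(2));c,im,d=look("w15")
cv2.imwrite("pics/w15z.png",cv2.resize(im[0:300,150:410],None,fx=2,fy=2,interpolation=cv2.INTER_CUBIC))
E
```

```text
[0.49603745 0.35423449 0.26694729] 65.58618170786531 0.2948897690356735 38.1 [ 6.7 -6.1 11.1] [-1.02 -1.27  0.18]
```

View pics/w15z.png

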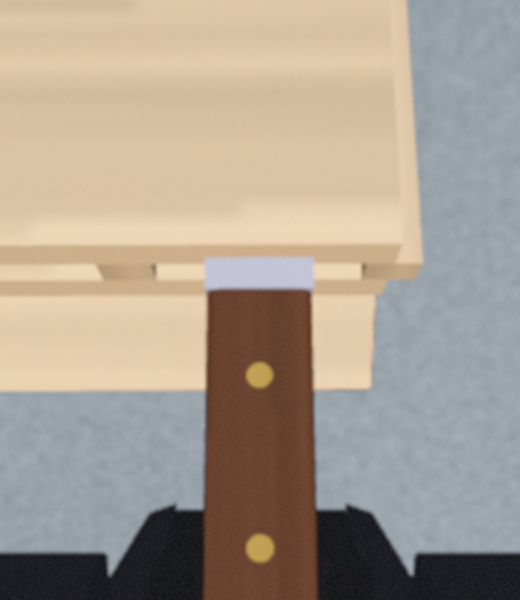

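```bash
python3 - <<'E'
from h import *
c,im,d=load("w15"); P=cloud(c,d)
p=np.array([.49604,.35423,.26695]); ar=np.radians(65.75); X=np.array([np.sin(ar),-np.cos(ar)]); v=np.array([np.cos(ar),np.sin(ar)])
O=np.array([.391,.327])
for u in (230,270,280,300,320):
    print(u,[(vv,int(((P[vv,u,:2]-O)@X)*1e4)/10,int(P[vv,u,2]*1e4)/10) for vv in range(110,200,5)])
print("TCP L from origin",(p[:2]-O)@X)
c,im,d=load("w14");print(im[142:150,280].tolist())
E
```

```text
230 [(110, 10.7, 82.7), (115, 12.9, 83.3), (120, 15.2, 86.1), (125, 17.6, 83.4), (130, 20.1, 78.7), (135, 23.3, 68.3), (140, 25.9, 68.3), (145, 28.9, 63.9), (150, 37.4, 12.6), (155, 40.9, 12.3), (160, 44.5, 12.5), (165, 47.8, 13.6), (170, 51.5, 13.2), (175, 55.0, 13.5), (180, 58.7, 13.3), (185, 62.6, 12.4), (190, 66.8, 10.4), (195, 73.2, 0.1)]
270 [(110, 10.7, 83.5), (115, 13.0, 82.2), (120, 15.2, 85.1), (125, 17.6, 82.6), (130, 20.0, 81.4), (135, 22.4, 82.0), (140, 24.6, 84.7), (145, 26.9, 84.7), (150, 29.3, 85.1), (155, 31.4, 87.6), (160, 33.6, 88.7), (165, 35.9, 89.5), (170, 38.2, 90.4), (175, 40.1, 92.7), (180, 42.3, 93.9), (185, 44.5, 94.6), (190, 46.7, 95.9), (195, 48.8, 97.1)]
280 [(110, 10.7, 83.2), (115, 13.0, 84.3), (120, 15.2, 86.0), (125, 17.6, 82.8), (130, 20.1, 81.4), (135, 22.3, 82.9), (140, 24.7, 83.1), (145, 26.9, 84.8), (150, 29.1, 86.5), (155, 31.4, 87.4), (160, 33.6, 88.6), (165, 35.8, 90.1), (170, 38.2, 90.3), (175, 40.1, 92.8), (180, 42.4, 93.4), (185, 44.2, 96.1), (190, 46.6, 96.4), (195, 48.7, 97.6)]
300 [(110, 10.8, 83.0), (115, 13.0, 83.4), (120, 15.3, 85.7), (125, 17.7, 82.2), (130, 20.1, 80.8), (135, 22.4, 82.6), (140, 24.7, 84.0), (145, 26.9, 85.3), (150, 29.2, 86.6), (155, 31.5, 87.0), (160, 33.8, 87.8), (165, 35.8, 90.0), (170, 38.1, 91.1), (175, 40.1, 92.9), (180, 42.3, 93.8), (185, 44.7, 94.3), (190, 46.7, 96.0), (195, 48.7, 97.6)]
320 [(110, 10.8, 83.2), (115, 13.0, 85.5), (120, 15.3, 85.8), (125, 17.7, 81.5), (130, 20.3, 77.8), (135, 23.3, 69.2), (140, 26.0, 68.5), (145, 29.1, 63.7), (150, 37.6, 12.0), (155, 41.1, 12.3), (160, 44.6, 12.6), (165, 48.2, 12.5), (170, 51.9, 12.0), (175, 55.3, 13.2), (180, 59.1, 12.0), (185, 62.4, 13.9), (190, 66.4, 12.8), (195, 72.8, 2.3)]
TCP L from origin 0.08458761070067237
[[215, 198, 196], [208, 190, 190], [167, 152, 159], [94, 94, 117], [47, 66, 105], [48, 67, 106], [50, 70, 108], [50, 69, 107]]
```

Emit:
carry_out(
  targets="0.4 0 0 0 0;0.5 0 0 0 0;0.5 0 0 0 0;0.5 0 0 0 0;0.5 -10 0 0 0;0.5 -25 0 0 0;0.5 -35 0 0 0;0.5 -35 0 0 0;0.5 -35 0 15 0;0.7 0 0 15 0;1 0 0 0 0;1 0 0 0 0;1 0 0 0 0",
  force=10,
)

```text
clock: 39.23
tool_pos: [0.5192, 0.3434, 0.4042]
eef_rot: [0.147, 0.692, -0.149, 0.691]
contact_force: [-0.4, 0.3, -0.5]
opening: 0.779
```

```bash
python3 - <<'E'
from h import *
s=r.get_state();p,M,a=pose();print(p,a,s["opening"],s["clock"]);c,im,d=look("w16"); P=cloud(c,d)
ar=np.radians(65.75); X=np.array([np.sin(ar),-np.cos(ar)]); v=np.array([np.cos(ar),np.sin(ar)]);O=np.array([.391,.327])
W=(P[:,:,:2]-O); A=W@X*1e3; B=W@v*1e3; Z=P[:,:,2]*1e3
for x0 in range(14,125,5):
    k=(np.abs(A-x0)<1.5)&(np.abs(B-68)<8)
    if k.sum(): 
        kk=(np.abs(A-x0)<1.5)&(np.abs(B-68)<25)&(Z>70); print(x0,np.median(Z[k]).round(1),np.percentile(B[kk],[3,97]).round(1) if kk.sum() else "")
E
```

```text
[0.51915825 0.34335709 0.40421982] 65.82929380258197 0.7785130083830024 39.2333
14 85.4 [44.7 91.7]
19 81.0 [44.6 91.4]
24 81.9 [54.  86.1]
29 84.0 [54.6 79.5]
34 86.2 [55.4 78.7]
39 88.5 [55.4 78.7]
44 90.7 [55.5 78.7]
49 93.0 [55.6 78.6]
54 95.6 [55.  78.3]
59 97.7 [55.1 78.7]
64 99.5 [55.1 78.6]
69 101.9 [54.7 79.1]
74 104.2 [54.3 80. ]
79 106.6 [55.3 79.5]
84 318.5 [44.5 91.5]
89 335.6 [44.5 91.4]
94 329.2 [51.5 91.4]
99 115.4 [54.9 79. ]
104 117.9 [54.7 78.9]
109 119.9 [55.6 79.8]
114 117.7 [55.4 77.1]
119 105.8 [58.  78.1]
```

View pics/w16.png

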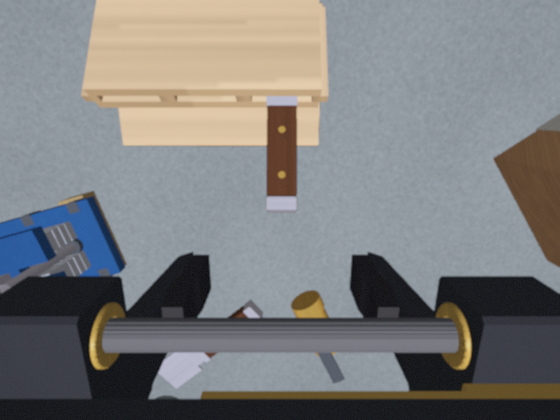

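```bash
python3 - <<'E'
from h import *
c,im,d=load("w16"); P=cloud(c,d)
ar=np.radians(65.75); X=np.array([np.sin(ar),-np.cos(ar)]); v=np.array([np.cos(ar),np.sin(ar)]);O=np.array([.391,.327])
W=(P[:,:,:2]-O); A=W@X*1e3; B=W@v*1e3; Z=P[:,:,2]*1e3
k=(np.abs(B-67)<8)&(A>95)&(A<130)&(Z>60)&(Z<200); i=np.argsort(A[k]); a_,z_=A[k][i],Z[k][i]
for x0 in np.arange(105,124,1.): 
    q=np.abs(a_-x0)<.5; print(x0,q.sum(),z_[q].mean().round(1) if q.any() else "",end=" | ")
k=(np.abs(A-27)<3)&(np.abs(B-67)<8); print()
t=O+X*.150+v*.0672; go(t[0],t[1],.274-.147,65.75)
E
```

```text
105.0 29 118.2 | 106.0 20 118.8 | 107.0 23 119.2 | 108.0 29 119.7 | 109.0 21 119.9 | 110.0 24 120.5 | 111.0 21 120.9 | 112.0 20 120.7 | 113.0 14 120.4 | 114.0 10 117.4 | 115.0 9 116.2 | 116.0 0  | 117.0 18 111.2 | 118.0 0  | 119.0 4 106.7 | 120.0 14 105.5 | 121.0 0  | 122.0 0  | 123.0 0  | 
turn rad 0.0021 (0.0 rows)  then x 130.0 y -0.5 z 40.1 mm  (world [  36.4  -16.9 -130. ])
```

Emit:
carry_out(
  targets="1 -15 0 20 0;1 0 0 30 -0.12;1 0 0 0 -0.12;1 0 0 0 -0.12;1 0 0 0 -0.12;1 0 0 0 -0.12;1 0 0 0 -0.12;1 0 0 0 -0.12;1 0 0 0 -0.12;1 0 0 0 -0.12;1 0 0 0 -0.12;1 0 0 0 -0.12;1 0 0 0 -0.12;1 0 0 0 -0.12;1 0 0 0 -0.12;1 0 0 0 -0.12;1 0 0 0 -0.12;1 0 0 0 -0.12;1 0 0 0 -0.12;1 0 0 0 -0.12",
)

```text
clock: 40.95
tool_pos: [0.5649, 0.3234, 0.4192]
eef_rot: [-0.568, 0.422, 0.568, 0.421]
contact_force: [0.1, -0.3, 0.4]
opening: 1.0
```

```bash
python3 - <<'E'
from h import *
s=r.get_state();p,M,a=pose();print(p,a,s["q"].round(2)); go(.668,.20,.42-.147,a)
E
```

```text
[0.5649467  0.32343441 0.41918886] -163.1277140233814 [-0.04  0.99 -1.29  1.44  0.95  1.41  2.1 ]
turn rad 0.0000 (0.0 rows)  then x -0.8 y -62.8 z -148.0 mm  (world [ 103.1 -123.4    0.8])
```

Emit:
carry_out(
  targets="1 0 -15.7 -37 0;1 0 -15.7 -37 0;1 0 -15.7 -37 0;1 0 -15.7 -37 0;1 0 0 0 0;1 0 0 0 0;1 0 0 0 0;1 0 0 0 0",
)

```text
clock: 41.62
tool_pos: [0.6665, 0.2007, 0.4201]
eef_rot: [-0.567, 0.422, 0.568, 0.422]
contact_force: [-0.9, -0.1, -0.1]
opening: 1.001
```

```bash
python3 - <<'E'
from h import *
s=r.get_state();p,M,a=pose();print(p,a,s["qd"].round(3),s["clock"]); c,im,d=look("w17"); scrapers(c,im,d)
E
```

```text
[0.66646312 0.20068746 0.42014837] -163.3428571191171 [-0.006 -0.007  0.001 -0.006  0.006  0.003  0.   ] 41.6167
handle [0.6748 0.1937] px [274. 171.] brown size [22.6 76.3] blade yaw -74.1 ext -51.3 len 168.5 lat blade 0.6 handle 0.7 origin [0.6745 0.1949] z nan
```

View pics/w17.png

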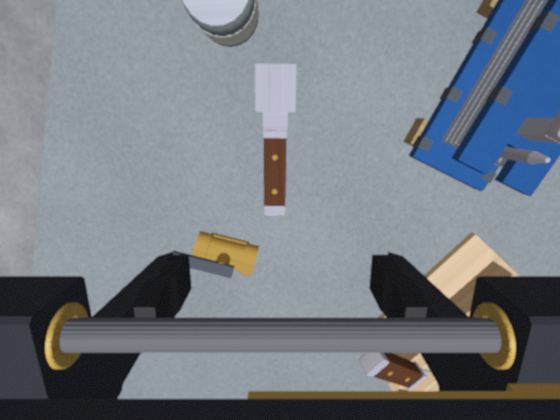

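```bash
python3 - <<'E'
from h import *
c,im,d=load("w17"); P=cloud(c,d)
m=(P[:,:,2]>.012); m[:225]=0; m[285:]=0; m[:,:165]=0; m[:,270:]=0
q=P[m]; ar=np.radians(196); ty=np.array([np.cos(ar),np.sin(ar)]); tz=np.array([np.sin(ar),-np.cos(ar)])
g=np.array([.6745,.1949])+.025*np.array([-.274,.962]); print("grasp",g)
w=(q[:,:2]-g)*1e3; Yt=w@ty; Zt=w@tz
for z0,z1 in ((.012,.03),(.03,.05),(.05,.06),(.06,.08)):
    k=(q[:,2]>z0)&(q[:,2]<z1); print(z0,k.sum(),"toolY",np.percentile(Yt[k],[1,99]).round(1) if k.sum() else "","toolZ",np.percentile(Zt[k],[1,99]).round(1) if k.sum() else "")
E
```

```text
grasp [0.66765 0.21895]
0.012 402 toolY [-91.6 -20.9] toolZ [48.6 69.4]
0.03 1168 toolY [-95.3 -23.2] toolZ [52.8 96.8]
0.05 52 toolY [-110.8  -53.4] toolZ [56.7 74.1]
0.06 631 toolY [-109.8  -46.2] toolZ [56.3 85.5]
```

```bash
python3 - <<'E'
from h import *
go(.669,.2141,.033,-164.1)
E
```

```text
turn rad 0.0132 (0.1 rows)  then x 240.3 y -6.0 z 12.2 mm  (world [   2.4   13.4 -240.3])
```

Emit:
carry_out(
  targets="0.7 0 -6 12.2 0.0132;0.7 30 0 0 0;0.7 35 0 0 0;0.6 35 0 0 0;0.6 35 0 0 0;0.6 35 0 0 0;0.6 35 0 0 0;0.6 25 0 0 0;0.6 10 0 0 0;0.6 0 0 0 0;0.6 0 0 0 0;0.6 0 0 0 0",
  force=10,
)

```text
clock: 42.67
tool_pos: [0.6707, 0.2131, 0.1829]
eef_rot: [0.564, -0.426, -0.563, -0.428]
contact_force: [1.1, 0.3, 0.5]
opening: 0.603
```

```bash
python3 - <<'E'
from h import *
s=r.get_state();print(s["opening"],s["contact_force"].round(1));go(.669,.2141,.021,-164.1)
E
```

```text
0.6028975624681381 [1.1 0.3 0.5]
turn rad -0.0041 (0.0 rows)  then x 14.9 y 1.4 z 1.4 mm  (world [ -1.7   1.  -14.9])
```

Emit:
carry_out(
  targets="0.6 14.5 1.4 1.4 -0.004;0.6 0 0 0 0;0.1 0 0 0 0;0.1 0 0 0 0;0.1 0 0 0 0;0.1 0 0 0 0;0.1 0 0 0 0;0.1 0 0 0 0;0.1 0 0 0 0;0.1 0 0 0 0",
  force=10,
)

```text
clock: 43.5
tool_pos: [0.6686, 0.2131, 0.1666]
eef_rot: [0.564, -0.426, -0.564, -0.426]
contact_force: [-0.2, -0.3, 5.6]
opening: 0.295
```

Emit:
carry_out(
  targets="0.1 0 0 0 0;0.1 -5 0 0 0;0.1 -5 0 -1 0;0.1 -6 0 -1 0;0.1 -6 0 -1 0;0.1 -6 0 -2 0;0.1 -6 0 -2 0;0.1 -6 0 -2 0;0.1 -6 0 -3 0;0.1 -6 0 -3 0;0.1 -6 0 -3 0;0.1 -2 0 -1 0;0.1 0 0 0 0;0.1 0 0 0 0;0.1 0 0 0 0",
  force=3,
)

```text
clock: 44.75
tool_pos: [0.6736, 0.1947, 0.2254]
eef_rot: [-0.564, 0.426, 0.564, 0.426]
contact_force: [-0.3, 0.4, -1.9]
opening: 0.296
```

```bash
python3 - <<'E'
from h import *
s=r.get_state();p,M,a=pose();print(p,a,s["opening"],s["contact_force"].round(2));c,im,d=look("w18"); print(tilt(c,im,d,p,a)[0])
E
```

```text
[0.67356252 0.19466895 0.22539964] -164.11584810006892 0.2958696195335075 [-0.31  0.42 -1.93]
[(15, np.float64(-148.2), [-28.4, 28.4]), (25, np.float64(-83.8), [-28.7, 28.7]), (35, np.float64(-152.5), [-29.5, 29.5]), (45, np.float64(-154.3), [-12.1, 12.4]), (55, np.float64(-156.1), [-12.1, 12.3]), (65, np.float64(-157.6), [-12.9, 12.8]), (75, np.float64(-168.5), [-13.3, 13.5]), (85, np.float64(-170.3), [-20.8, 21.0]), (95, np.float64(-172.1), [-21.6, 21.5]), (105, np.float64(-173.9), [-21.6, 21.7]), (115, np.float64(-175.6), [-21.6, 21.6]), (125, np.float64(-177.2), [-21.3, 19.8])]
```

View pics/w18.png

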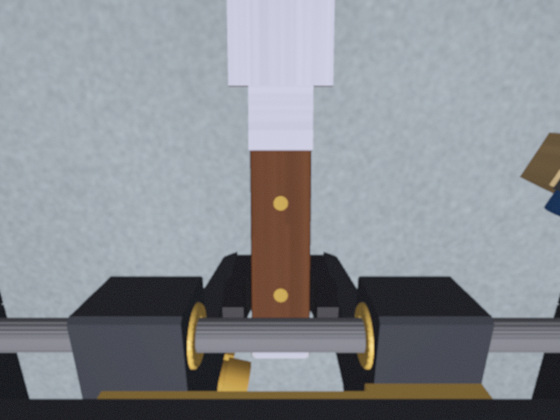

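Emit:
carry_out(
  targets="0.1 0 0 0 0;0.1 0 0 0 0;0.1 -30 0 0 0;0.1 -35 0 0 0;0.1 -35 0 0 0;0.1 0 18.6 -32.1 0;0.1 0 18.6 -32.1 0;0.1 0 18.6 -32.1 0;0.1 0 18.6 -32.1 0;0.1 0 18.6 -32.1 0;0.1 0 18.6 -32.1 0;0.1 0 18.6 -32.1 0;0.1 0 18.6 -32.1 0;0.1 0 18.6 -32.1 0;0.1 0 18.6 -32.1 0;0.1 0 18.6 -32.1 0;0.1 0 0 0 0",
  force=40,
)

```text
clock: 46.22
tool_pos: [0.5663, -0.2039, 0.3184]
eef_rot: [0.56, -0.437, -0.559, -0.427]
contact_force: [-0.7, -0.9, -2.5]
opening: 0.294
```

Emit:
carry_out(
  targets="0.1 35 0 0 0;0.1 35 0 0 0;0.1 35 0 0 0;0.1 25 0 0 0;0.1 8 0 0 0;0.1 0 0 0 0;0.1 0 0 0 0",
)

```text
clock: 46.8
tool_pos: [0.5703, -0.1948, 0.1865]
eef_rot: [0.565, -0.428, -0.56, -0.428]
contact_force: [-0.6, -0.2, -1.6]
opening: 0.289
```

Emit:
carry_out(
  targets="0.1 0 0 0 0;0.1 5 0 0 0;0.1 5 0 0 0;0.1 5 0 0 0;0.1 3 0 0 0;0.1 0 0 0 0;0.5 0 0 0 0;0.5 0 0 0 0;0.5 0 0 0 0;0.6 -15 0 0 0;0.8 -35 0 0 0;1 -35 0 0 0;1 -35 0 0 0;1 -35 0 0 0;1 -35 0 0 0;1 -20 0 0 0;1 0 0 0 0;1 0 0 0 0;1 0 0 0 0",
  force=3,
)

```text
clock: 48.38
tool_pos: [0.5624, -0.1826, 0.3723]
eef_rot: [0.566, -0.434, -0.554, -0.429]
contact_force: [1.0, 0.2, -0.2]
opening: 0.998
```

```bash
python3 - <<'E'
from h import *
s=r.get_state();p,M,a=pose();print(p,a,s["qd"].round(3),s["clock"]); c,im,d=look("w19"); scrapers(c,im,d)
c,im,d=look("t19","top")
E
```

```text
[ 0.56240537 -0.18261514  0.37225221] -165.20641344656016 [ 0.001  0.027  0.001  0.003 -0.    -0.001 -0.   ] 48.3833
handle [ 0.5755 -0.2156] px [278. 160.] brown size [23.2 76.4] blade yaw -74.8 ext -51.1 len 168.4 lat blade 1.0 handle 0.7 origin [ 0.5752 -0.2146] z nan
```

View pics/w19.png

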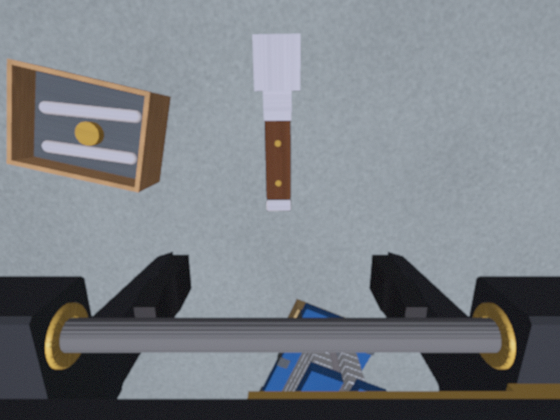

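View pics/t19.png

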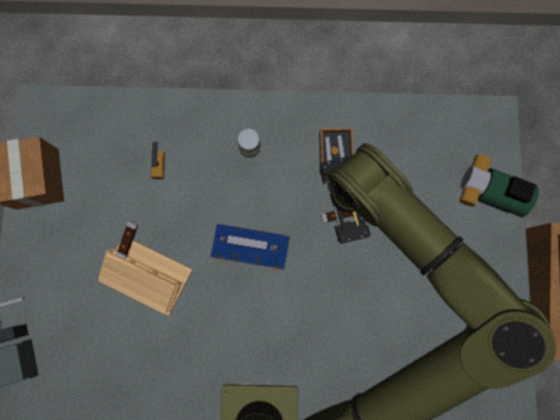

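```bash
python3 - <<'E'
from h import *
s=r.get_state();p,M,a=pose();print(s["q"].round(2),M[:,0].round(4))
u=np.array([np.cos(np.radians(-74.8)),np.sin(np.radians(-74.8))]); g=np.array([.5752,-.2146])-.032*u; print(g); go(g[0],g[1],.050,-164.8)
E
```

```text
[ 0.88  1.1  -1.47  1.68  1.13  1.44  2.65] [ 0.0089 -0.0141 -0.9999]
[ 0.56680995 -0.18371947]
turn rad -0.0073 (0.1 rows)  then x 174.4 y -4.0 z -2.1 mm  (world [   4.4   -1.  -174.4])
```

Emit:
carry_out(
  targets="0.6 25 -4 -2 0;0.6 35 0 0 0;0.6 35 0 0 0;0.6 35 0 0 0;0.6 25 0 0 0;0.6 15 0 0 0;0.6 0 0 0 0;0.6 0 0 0 0;0.6 0 0 0 0",
  force=30,
)

```text
clock: 49.23
tool_pos: [0.5693, -0.1859, 0.204]
eef_rot: [0.567, -0.433, -0.553, -0.43]
contact_force: [-0.4, 0.8, 1.6]
opening: 0.597
```

```bash
python3 - <<'E'
from h import *
s=r.get_state();p,M,a=pose();print(p,a,s["q"].round(2),M[:,0].round(4),s["opening"]); go(.5668,-.1837,.023,-164.8)
E
```

```text
[ 0.56929933 -0.18589381  0.20398012] -165.25357079472047 [ 0.85  1.32 -1.32  1.75  1.38  1.29  2.55] [ 0.0125 -0.0142 -0.9998] 0.5970509975981673
turn rad -0.0079 (0.1 rows)  then x 34.0 y 1.8 z 2.8 mm  (world [ -2.5   2.2 -34. ])
```

Emit:
carry_out(
  targets="0.6 20 1.8 2.8 0;0.6 12 0 0 0;0.6 0 0 0 0;0.1 0 0 0 0;0.1 0 0 0 0;0.1 0 0 0 0;0.1 0 0 0 0;0.1 0 0 0 0;0.1 0 0 0 0;0.1 0 0 0 0;0.1 -8 0 0 0;0.1 0 0 0 0.115;0.1 0 0 0 0.115;0.1 0 0 0 0.115;0.1 0 0 0 0.115;0.1 0 0 0 0.115;0.1 0 0 0 0.115;0.1 0 0 0 0;0.1 6 0 0 0;0.1 0 0 0 0",
  force=30,
)

```text
clock: 50.9
tool_pos: [0.5663, -0.1846, 0.1713]
eef_rot: [-0.388, 0.595, 0.376, 0.595]
contact_force: [-0.0, -1.2, -0.2]
opening: 0.292
```

```bash
python3 - <<'E'
from h import *
s=r.get_state();p,M,a=pose();print(p,a,s["q"].round(2),M[:,0].round(4),s["opening"],s["contact_force"].round(1));c,im,d=look("w20"); print(tilt(c,im,d,p,a)[0])
E
```

```text
[ 0.56630182 -0.18458635  0.17134662] 155.37987771430127 [ 0.83  1.35 -1.27  1.76  1.42  1.24  1.84] [ 0.0091 -0.0155 -0.9998] 0.29208379257715966 [-0.  -1.2 -0.2]
[(15, np.float64(-150.0), [-28.9, 27.7]), (25, np.float64(-83.5), [-28.7, 28.6]), (35, np.float64(-150.6), [-29.4, 29.4]), (45, np.float64(-150.6), [-15.2, 9.4]), (55, np.float64(-150.7), [-15.3, 9.2]), (65, np.float64(-150.7), [-15.4, 9.4]), (75, np.float64(-150.6), [-15.8, 9.8]), (85, np.float64(-159.5), [-16.7, 10.1]), (95, np.float64(-159.5), [-23.0, 15.9]), (105, np.float64(-159.5), [-25.0, 18.3]), (115, np.float64(-159.5), [-25.0, 18.2])]
```

View pics/w20.png

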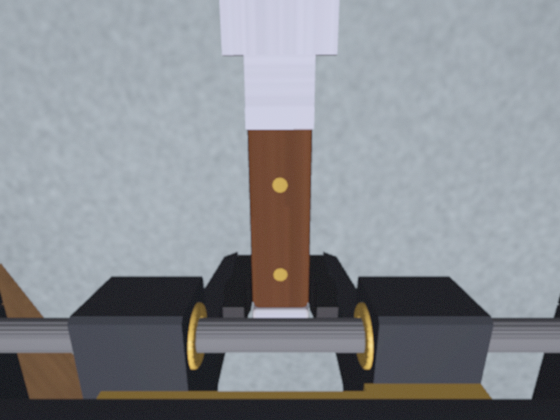

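Emit:
carry_out(
  targets="0.1 0 0 0 0;0.1 0 0 0 0;0.1 -5 0 0 0;0.1 -5 0 -1 0;0.1 -6 0 -1 0;0.1 -6 0 -1 0;0.1 -6 0 -2 0;0.1 -6 0 -2 0;0.1 -6 0 -2 0;0.1 -6 0 -3 0;0.1 -6 0 -3 0;0.1 -6 0 -3 0;0.1 -6 0 -2 0;0.1 0 0 0 0;0.1 0 0 0 0;0.1 0 0 0 0",
  force=3,
)

```text
clock: 52.28
tool_pos: [0.5575, -0.2016, 0.2363]
eef_rot: [-0.387, 0.596, 0.375, 0.596]
contact_force: [0.4, 0.1, -1.4]
opening: 0.296
```

```bash
python3 - <<'E'
from h import *
s=r.get_state();p,M,a=pose();print(p,a,s["opening"],s["contact_force"].round(2));c,im,d=look("w21"); print(tilt(c,im,d,p,a)[0])
E
```

```text
[ 0.55746485 -0.20160551  0.23633287] 155.2217737551772 0.29613148055774424 [ 0.4   0.1  -1.42]
[(15, np.float64(-156.7), [-29.0, 27.8]), (25, np.float64(-83.6), [-28.7, 28.7]), (35, np.float64(-170.1), [-29.4, 29.4]), (45, np.float64(-175.7), [-15.4, 9.0]), (55, np.float64(-181.5), [-15.7, 8.7]), (65, np.float64(-187.1), [-16.2, 9.2]), (75, np.float64(-202.9), [-17.0, 9.4]), (85, np.float64(-208.8), [-25.2, 17.2]), (95, np.float64(-214.6), [-25.7, 17.5]), (105, np.float64(-220.4), [-25.7, 17.5]), (115, np.float64(-226.1), [-25.6, 17.2]), (125, np.float64(-230.7), [-26.0, 17.3])]
```

Emit:
carry_out(
  targets="0.1 0 0 0 0;0.1 0 0 0 0;0.1 0 0 0 0;0.1 -15 0 0 0;0.1 -30 0 0 0;0.1 -35 0 0 0;0.1 -35 0 0 0;0.1 -35 0 0 0;0.1 -35 0 0 0;0.1 -30 0 0 0;0.1 0 0 0 0;0.1 0 0 0 0",
  force=60,
)

```text
clock: 53.33
tool_pos: [0.5553, -0.1975, 0.4541]
eef_rot: [-0.389, 0.595, 0.374, 0.596]
contact_force: [0.6, 0.3, -1.5]
opening: 0.29
```

Emit:
carry_out(
  targets="0.1 0 0 0 0.12;0.1 0 0 0 0.12;0.1 0 0 0 0.12;0.1 0 0 0 0.12;0.1 0 0 0 0.12;0.1 0 0 0 0.12;0.1 0 0 0 0.12;0.1 0 0 0 0.12;0.1 0 0 0 0.12;0.1 0 0 0 0.12;0.1 0 0 0 0.12;0.1 0 0 0 0.12;0.1 0 0 0 0.12;0.1 0 0 0 0;0.1 0 0 0 0",
)

```text
clock: 54.58
tool_pos: [0.5549, -0.1984, 0.4503]
eef_rot: [0.142, 0.688, -0.152, 0.695]
contact_force: [0.2, 0.1, -1.4]
opening: 0.29
```

```bash
python3 - <<'E'
from h import *
s=r.get_state();p,M,a=pose();print(p,a,s["q"].round(2),M[:,0].round(4),s["opening"],s["contact_force"].round(1)); go(.54,.18,.455-.147,65.75)
E
```

```text
[ 0.55491036 -0.19842041  0.45026103] 66.03648597121143 [ 0.83  0.78 -1.09  1.6   0.75  1.22  0.73] [ 0.0073 -0.0154 -0.9999] 0.29018981290464757 [ 0.2  0.1 -1.4]
turn rad 0.0050 (0.0 rows)  then x -4.7 y 338.9 z -169.0 mm  (world [-14.9 378.4   4.7])
```

Emit:
carry_out(
  targets="0.1 -3 34 -17 0.005;0.1 0 34 -17 0;0.1 0 34 -17 0;0.1 0 34 -17 0;0.1 0 34 -17 0;0.1 0 34 -17 0;0.1 0 34 -17 0;0.1 0 34 -17 0;0.1 0 34 -17 0;0.1 0 33 -16 0;0.1 0 0 0 0;0.1 0 0 0 0;0.1 0 0 0 0;0.1 0 0 0 0",
)

```text
clock: 55.75
tool_pos: [0.542, 0.1785, 0.4477]
eef_rot: [0.145, 0.687, -0.155, 0.695]
contact_force: [0.3, -0.6, 0.6]
opening: 0.288
```

```bash
cat >> h.py <<'E'
ar=np.radians(65.75); RX=np.array([np.sin(ar),-np.cos(ar)]); RV=np.array([np.cos(ar),np.sin(ar)]); RO=np.array([.391,.327])
def blade(c,im,d,p):
    """held scraper in rack coords relative to TCP, mm"""
    P=cloud(c,d); W=P[:,:,:2]-p[:2]; A=W@RX*1e3; B=W@RV*1e3; H=(P[:,:,2]-p[2])*1e3
    m=(A<-80)&(A>-135)&(np.abs(B)<35)&(H>-235)&(H<-195)
    m=cv2.morphologyEx(m.astype(np.uint8),cv2.MORPH_OPEN,np.ones((3,3))); n,l,st,_=cv2.connectedComponentsWithStats(m); m=l==1+np.argmax(st[1:,4])
    k=m&(A>-115); q=np.c_[A[k]+100,B[k],np.ones(k.sum())]; co=np.linalg.lstsq(q,H[k],rcond=None)[0]
    res=H-(co[0]*(A+100)+co[1]*B+co[2]); m2=m&(np.abs(res)<2)
    ls=np.arange(-115,-88,3.); mid=[]
    for l0 in ls:
        t=B[m2&(np.abs(A-l0)<1.5)]; mid.append((t.min()+t.max())/2)
    f=np.polyfit(ls+100,mid,1)
    tip=A[m2].min()
    print("tilt %.2f roll %.2f deg, H(top) at A=-100: %.1f, lateral at A=-100 %.1f yaw err %.2f, tip A %.1f"%(np.degrees(np.arctan(co[0])),np.degrees(np.arctan(co[1])),co[2],f[1],np.degrees(np.arctan(f[0])),tip))
    return co,f,tip
E
python3 - <<'E'
from h import *
s=r.get_state();p,M,a=pose();print(p,a,M[:,0].round(4),s["opening"],s["qd"].round(3)); c,im,d=look("w22"); blade(c,im,d,p)
cc,ii,dd=load("w11"); blade(cc,ii,dd,np.array([.52314,.26338,.45172]))
E
```

```text
[0.54204646 0.17851656 0.44768822] 65.48436896159464 [ 0.0087 -0.0171 -0.9998] 0.2875694576161313 [ 0.012 -0.005  0.001 -0.001 -0.002 -0.002 -0.007]
tilt 31.38 roll -0.86 deg, H(top) at A=-100: -223.9, lateral at A=-100 -3.2 yaw err -0.08, tip A -118.1
tilt 29.92 roll -0.19 deg, H(top) at A=-100: -216.4, lateral at A=-100 -0.4 yaw err -0.38, tip A -123.0
```

View pics/w22.png

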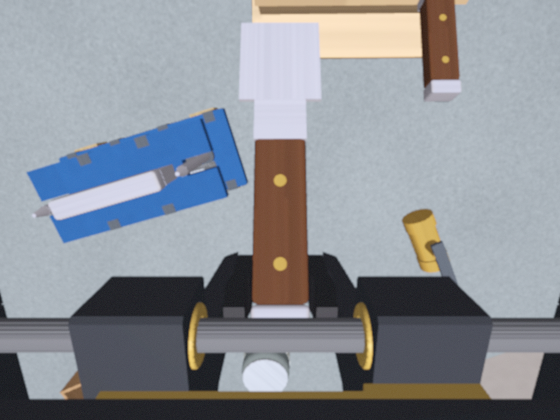

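```bash
cat >> h.py <<'E'
def go2(x,y,z,a):
    p,M,a0=pose(); th=(-(a-a0)+180)%360-180; M2=M@R.from_rotvec([np.radians(th),0,0]).as_matrix()
    t=M2.T@(np.array([x,y,z])-p)*1e3; print("turn %.4f shift"%np.radians(th),t.round(1))
    for e in [(-.866*RX[0],-.866*RX[1],-.5)]: print("insert dir per 10mm",(M2.T@np.array(e)*10).round(2))
E
python3 - <<'E'
from h import *
go2(.5132,.2009,.3212,65.75)
E
```

```text
turn -0.0054 shift [126.   10.1 -37.5]
insert dir per 10mm [ 4.87  0.06 -8.73]
```

Emit:
carry_out(
  targets="0.1 0 5 -18 -0.0054;0.1 0 5.1 -19.5 0;0.1 25 0 0 0;0.1 30 0 0 0;0.1 30 0 0 0;0.1 25 0 0 0;0.1 16 0 0 0;0.1 0 0 0 0;0.1 0 0 0 0;0.1 0 0 0 0;0.1 0 0 0 0;0.1 0 0 0 0",
)

```text
clock: 56.8
tool_pos: [0.5133, 0.203, 0.3231]
eef_rot: [0.144, 0.686, -0.152, 0.697]
contact_force: [0.5, 0.7, -1.3]
opening: 0.289
```

```bash
python3 - <<'E'
from h import *
s=r.get_state();p,M,a=pose();print(p,a,s["opening"],s["clock"],s["contact_force"].round(1));c,im,d=look("w23");blade(c,im,d,p); go2(.5132,.2009,.3212,65.75)
E
```

```text
[0.51325607 0.20300385 0.32311436] 65.81762879238426 0.2890521430474172 56.8 [ 0.5  0.7 -1.3]
tilt 31.55 roll -0.44 deg, H(top) at A=-100: -224.3, lateral at A=-100 -2.9 yaw err 0.26, tip A -117.0
turn 0.0013 shift [ 1.7 -1.9  0.8]
insert dir per 10mm [ 4.86  0.04 -8.74]
```

View pics/w23.png

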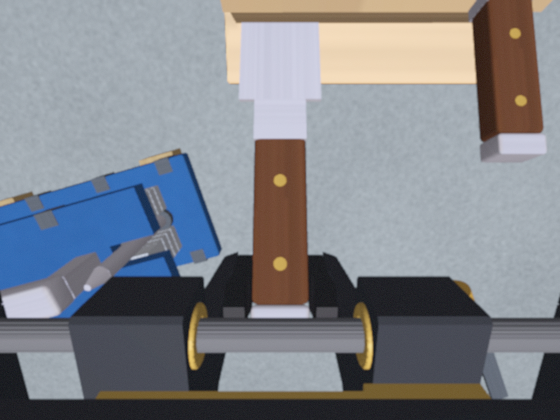

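Emit:
carry_out(
  targets="0.1 1.7 -1.8 0.8 0.0013;0.1 0 0 0 0;0.1 4.9 0 -8.7 0;0.1 4.9 0 -8.7 0;0.1 4.9 0 -8.7 0;0.1 4.9 0 -8.7 0;0.1 0 0 0 0;0.1 0 0 0 0;0.1 0 0 0 0",
)

```text
clock: 57.6
tool_pos: [0.4819, 0.2147, 0.3002]
eef_rot: [0.144, 0.686, -0.153, 0.696]
contact_force: [-0.3, -0.1, -1.3]
opening: 0.291
```

```bash
python3 - <<'E'
from h import *
s=r.get_state();p,M,a=pose();print(p,a,s["opening"],s["clock"],s["contact_force"].round(1),s["moment"].round(2));c,im,d=look("w24")
cv2.imwrite("pics/w24z.png",cv2.resize(im[0:200,150:410],None,fx=3,fy=3,interpolation=cv2.INTER_CUBIC))
h=RO+.0809*RX-.0648*RV; go2(h[0],h[1],.2737,65.75)
E
```

```text
[0.48194822 0.21469918 0.30023631] 65.7354609329199 0.29086587670466346 57.6 [-0.3 -0.1 -1.3] [ 0.07 -0.18  0.01]
turn -0.0006 shift [ 25.8   0.5 -48.7]
insert dir per 10mm [ 4.86  0.05 -8.74]
```

View pics/w24z.png

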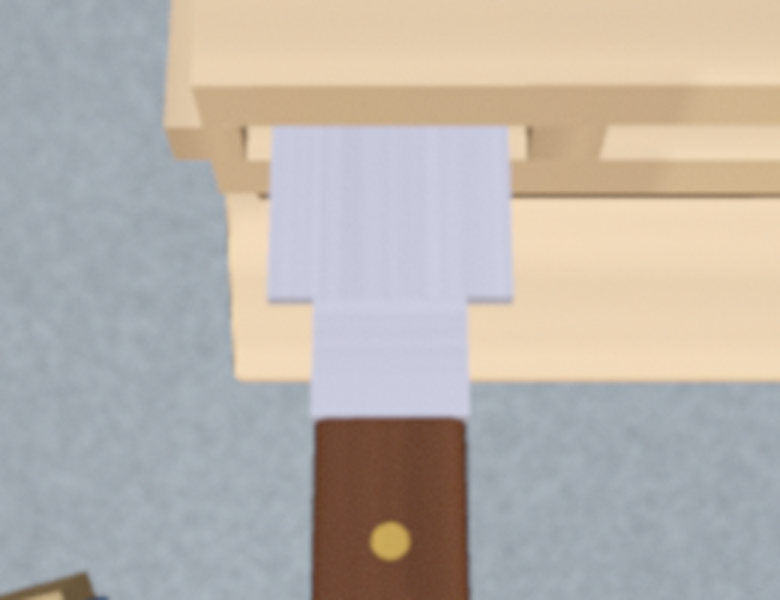

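Blade is in slot 1 (slot columns 246–527, blade 272–510 in the zoom), centred with no contact force. Going further.

Emit:
carry_out(
  targets="0.1 4.9 0 -8.7 0;0.1 4.9 0 -8.7 0;0.1 4.9 0.5 -8.7 0;0.1 4.9 0 -8.7 0;0.1 2.5 0 -4.4 0;0.1 0 0 0 0;0.1 0 0 0 0",
)

```text
clock: 58.23
tool_pos: [0.4465, 0.231, 0.2774]
eef_rot: [0.144, 0.687, -0.153, 0.696]
contact_force: [-0.5, 0.8, -1.9]
opening: 0.287
```

Emit:
carry_out(
  targets="0.1 2 0 -3.5 0;0.1 1 0 -1.8 0;0.1 0 0 0 0;0.1 0 0 0 0",
)

```text
clock: 58.57
tool_pos: [0.4413, 0.2331, 0.2742]
eef_rot: [0.144, 0.687, -0.153, 0.696]
contact_force: [-0.4, 0.2, -0.9]
opening: 0.293
```

Emit:
carry_out(
  targets="0.1 1.2 0 -2.2 0;0.1 0 0 0 0;0.1 0 0 0 0",
)

```text
clock: 58.82
tool_pos: [0.4409, 0.2334, 0.2736]
eef_rot: [0.144, 0.685, -0.154, 0.697]
contact_force: [4.4, -2.7, 4.6]
opening: 0.291
```

Emit:
carry_out(
  targets="0.1 0.7 0 -1.3 0;0.1 0 0 0 0;0.4 0 0 0 0;0.5 0 0 0 0;0.5 0 0 0 0;0.5 0 0 0 0;0.5 -10 0 0 0;0.5 -25 0 0 0;0.5 -35 0 0 0;0.5 -35 0 0 0;0.5 -35 0 15 0;0.7 0 0 25 0;1 0 0 0 0;1 0 0 0 0;1 0 0 0 0",
  force=20,
)

```text
clock: 60.07
tool_pos: [0.4724, 0.2203, 0.4121]
eef_rot: [0.143, 0.687, -0.153, 0.695]
contact_force: [0.0, 0.1, -1.0]
opening: 0.778
```

```bash
python3 - <<'E'
from h import *
s=r.get_state();p,M,a=pose();print(p,a,s["opening"],s["clock"]);c,im,d=look("w25"); P=cloud(c,d)
W=(P[:,:,:2]-RO); A=W@RX*1e3; B=W@RV*1e3; Z=P[:,:,2]*1e3
for b0 in (-67,67):
    print(b0,[(x0,np.median(Z[k]).round(1)) for x0 in list(range(19,100,10))+[105,107,109,110,111,112,113,114,115,116] for k in [(np.abs(A-x0)<1)&(np.abs(B-b0)<8)&(Z<200)] if k.sum()])
    k=(A>30)&(A<105)&(np.abs(B-b0)<25)&(Z>75)&(Z<140); 
    t=np.polyfit(A[k&(A<85)&(np.abs(B-b0)<8)],Z[k&(A<85)&(np.abs(B-b0)<8)],1); print("droop tilt",np.degrees(np.arctan(t[0])).round(2),"lat front",np.percentile(B[k&(A<45)],[3,97]).round(1),"rear",np.percentile(B[k&(A>90)],[3,97]).round(1))
E
```

```text
[0.47238354 0.22029874 0.41213032] 65.81477875324525 0.7778992319526579 60.0667
-67 [(19, np.float64(80.3)), (29, np.float64(83.9)), (39, np.float64(88.1)), (49, np.float64(93.1)), (59, np.float64(97.4)), (69, np.float64(101.9)), (79, np.float64(106.3)), (89, np.float64(110.8)), (99, np.float64(115.4)), (105, np.float64(118.1)), (107, np.float64(119.1)), (109, np.float64(120.1)), (110, np.float64(120.5)), (111, np.float64(120.8)), (112, np.float64(120.9)), (113, np.float64(120.0)), (114, np.float64(119.3)), (115, np.float64(115.0)), (116, np.float64(115.0))]
droop tilt 24.52 lat front [-80.4 -54.9] rear [-79.9 -55.8]
67 [(19, np.float64(80.0)), (29, np.float64(82.9)), (39, np.float64(87.2)), (49, np.float64(92.0)), (59, np.float64(97.1)), (69, np.float64(101.4)), (79, np.float64(105.9)), (89, np.float64(110.4)), (99, np.float64(114.9)), (105, np.float64(117.8)), (107, np.float64(118.8)), (109, np.float64(120.0)), (110, np.float64(120.4)), (111, np.float64(120.2)), (112, np.float64(119.6)), (113, np.float64(1.7)), (114, np.float64(1.9)), (115, np.float64(1.8)), (116, np.float64(111.4))]
droop tilt 24.47 lat front [53.7 77.9] rear [53.7 78. ]
```

View pics/w25.png

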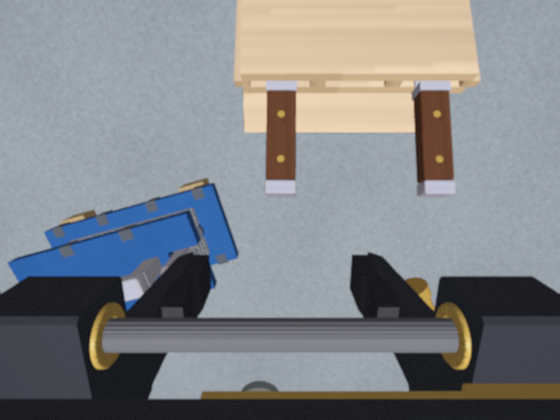

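Emit:
carry_out(
  targets="1 -30 0 25 0;1 -30 0 25 0;1 0 0 25 0;1 0 -30 25 0;1 0 -30 25 0;1 0 -30 25 0;1 0 -30 0 0;1 0 -30 0 0;1 0 -30 0 0;1 0 0 0 0;1 0 0 0 0;1 0 0 0 0",
)

```text
clock: 61.12
tool_pos: [0.5353, -0.0031, 0.4768]
eef_rot: [0.144, 0.687, -0.152, 0.696]
contact_force: [-0.4, -0.1, -0.5]
opening: 1.001
```

```bash
python3 - <<'E'
from h import *
s=r.get_state();p,M,a=pose();print(p,a,s["clock"]);c,im,d=look("w26"); P=cloud(c,d); hsv=cv2.cvtColor(im,cv2.COLOR_BGR2HSV)
m=(np.abs(P[:,:,2]-.112)<.006)&(hsv[:,:,1]>130)&(hsv[:,:,0]>100)
ys,xs=np.where(m); print(cv2.minAreaRect(ray(c,np.c_[xs,ys],.112)[:,:2].astype(np.float32)*1000), np.median(P[m][:,2]))
q=P[m];A=np.c_[q[:,:2]-q[:,:2].mean(0),np.ones(len(q))];print(np.linalg.lstsq(A,q[:,2],rcond=None)[0].round(4))
look("t26","top"); look("s26","scene")
E
```

```text
[ 0.53527817 -0.00313246  0.47676271] 65.88652092136991 61.1167
((476.1472473144531, 38.732566833496094), (178.6804656982422, 77.20953369140625), 81.63493347167969) 0.11253778501636227
[-0.0005 -0.0006  0.1125]
```

View pics/t26.png

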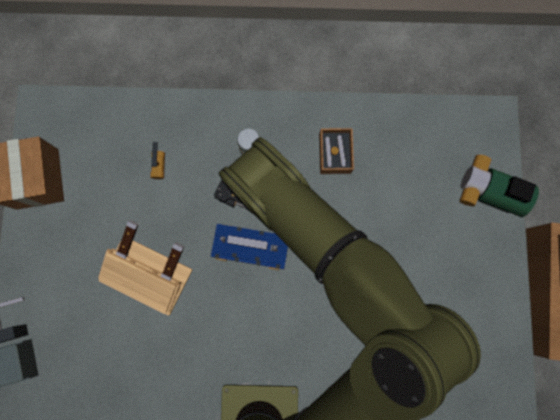

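View pics/w26.png

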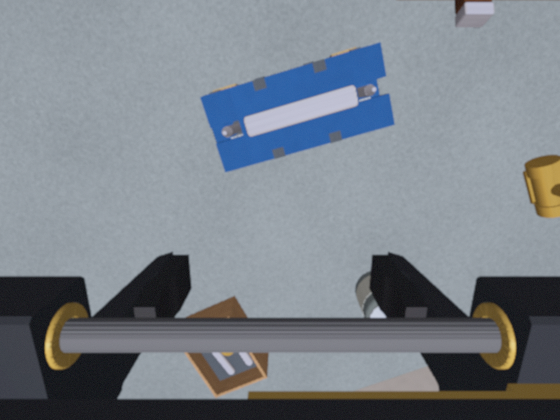

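View pics/s26.png

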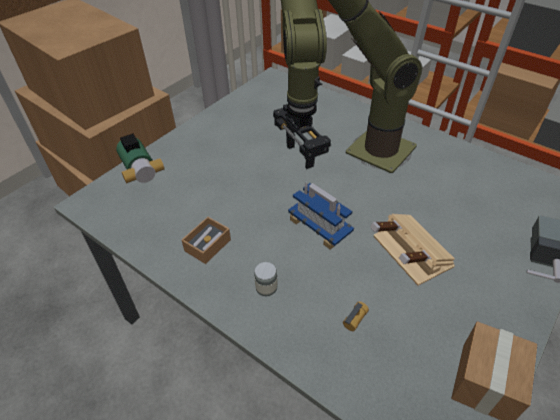

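The views show the plate level over both bars, both scrapers in the rack, and the tin, box and valve at their original pixels. Nothing loose is left on the bench, so I'm handing the job in.

```bash
python3 -c "
from plant import r
print(r.finish_job())"
```

```text
the job is handed in; nothing more can be done
None
```

The exchanger is closed up and the tools are cleared away; I handed the job in at about 61 s of the 210 s allowed. The bench held two cassettes and two scrapers, with no third of either in any view.

**What I did**
- I threaded both cassettes over the guide bars onto the pack, then lowered the pressure plate over them, handle up.
- I then put the scrapers blade first into slots 3 and 1 of the rack, tilting each about 30° in a light grip first.
- The second scraper tilted only about 10° on the first try, so I laid it in open space, gripped it again further back, and it then tilted properly.

**Last checks**
- **Pressure plate:** its top is level at 112.5 mm, against 112 mm expected, and square to within about 0.1° of the frame, with both bar tips showing through the notches.
- **Scrapers:** both met the rack face when pushed. After letting go they droop about 5.5°, slightly over the 5° stated. The measured handle ends still fit contact with the face to within about 0.5 mm.
- **Bystanders:** the tin, bolt box and valve appear at the same pixels as at the start. I brought the gripper's body close to the tin once, but felt no contact and saw no movement.
- **Not checked:** I did not push the scrapers again after letting go.

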